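Close the heavy ingredient bin lid without slamming and press it into its catch

ROBOT

A 6-joint arm with a two-finger parallel gripper is mounted at the origin on the work surface. World frame = base frame: x ahead of the robot, y to its left, z up, the work surface at z = 0. Lengths are in m, angles in rad, forces in N, time in s.
With the tool pointing down it reaches from about 0.425 to 0.925 m from the base axis. Payload 12.5 kg.
Tool frame: the origin (TCP) lies between the finger pads; the fingertips stand 11 mm ahead of it and the grasp point (between the pads) lies 8 mm behind it; z points along the fingers, y is the direction in which the jaws open and shut (so a half turn about z gives the same grasp; the last joint's range is limited). The gripper opens to 85 mm and grips with 20 to 120 N. Pads are 22 mm wide; open, the fingers measure 114 mm over their backs; the gripper's body (76 mm by 85 mm) begins 54 mm behind the grasp point. The pads swing forward as they close: fully open they stand 13 mm farther back than shut.
Start: joints at [-1.302, 0.491, 1.559, -0, 1.092, -0.106], TCP at [0.229, -0.582, 0.242] pointing down, gripper open.
Joint ranges: [-3.1, 3.1], [-0.84, 2.19], [0.05, 2.79], [-1.13, 4.28], [0.06, 2.93], [-2.69, 2.69]. Speed limits (rad/s): [2.22, 2.22, 2.79, 3.14, 3.14, 3.14].

INTERFACE

Orientations are given as a 3x3 rotation matrix whose columns are the frame's x, y, z axes.
In Python, from station import robot gives the robot as it stands. The module is installed in compiled form; this text tells all that it offers.
- The arm moves only by the tool play_rows, never from a script. Its argument "plan" is a list of rows, each a list of 4 numbers: the shift along the world's x, y, z scaled (see below), then the turn about the world's z scaled (see below). In form: [[x, y, z, roll], ...]. A call has 1 to 8 rows; each row shifts and turns the pose as measured when the row begins; what a row does not reach is not made up. The controller multiplies each number of a shift by 40 mm and each number of a turn by 4 degrees. A row lasts 1/12 s, in which the tool goes at most 41.7 mm and 7.16 degrees, less where a joint would pass 70% of its speed; a pose out of reach is approached as far as the arm can. A call with a number of a shift or a turn outside -1 to 1 is refused whole. A call with a gripper value outside its range is refused whole. "gripper" is the finger opening in mm, from 0 to 85.4, set as the call begins (left out, the last holds). The fingers move at their own pace and stop on an object; "squeeze" is the grip in N (left out, the last holds). Time passes only in rows, so rows that do not move let the fingers close. It gives the time, the measured TCP pose, the force and the opening at its end, in the units of the state.
- robot.observe(): the state, without advancing time (a new reading comes with each control period).
- robot.capture(name): name is "side" or "top"; returns the picture (384x512x3 uint8, red, green, blue); there is no depth.
- robot.camera_params(name): a dict with "mtx" (3x3 intrinsics, pixels), "R" (3x3) and "t" (3): a world point X has camera coordinates R X + t. Camera axes: x right, y down, z forward; pixel columns grow to the right and rows downward; lengths in m; the calibration is good to about 2 mm. A picture is of the moment at which its call begins. camera_params takes no time and is no camera call.
- robot.job_done(): hands the job in, once; it reports no verdict.
The state is a dict: "time": time; "joint_positions": joint angles; "qvel": joint speeds; "effort": joint torques, N m; "tcp_pos": TCP position; "eef_rot": TCP orientation; "ft_force": force on the tool from outside, world axes, zero at the start; "wrist_torque": the same for the moment, N m; "width": opening from 0.0 (shut) to 1.0 (fully open).
Only numpy, scipy, OpenCV 4.12 (cv2) and the standard library are available. Lean on these libraries where they do the work, as an engineer would, in place of code of your own. Each camera call takes 0.05 s, during which the arm holds its last target.

TASK

The steel ingredient bin has been left open. Bring its heavy lid down under control, so that it never drops or slams, then press its front edge down, firmly but without forcing it, until it snaps home in its catch and stays shut by itself. Leave the other goods where they are and take your hand away.

Things in the scene. Friction and masses are not known exactly. Their poses are not given: they have to be found in the camera images.
- bin: Open-topped stainless bin fixed to the table: 170 mm deep (its x), 320 mm wide (its y), rim 118 mm high; origin under its centre, z up, front wall's outer face at x = -85 mm. It stands about side-on to the robot; the lid's hinge runs along the +x rim. Its spring catch, a block 54 mm wide (y from -27 to 27 mm), stands 17 mm out from the middle of the front wall, just under the shut lid.
- hinge_axis (a point): Middle of the lid's hinge axis, 85 mm in x and 122 mm in z from the bin's origin, with the bin's axes; the axis runs along y. The lid's underside plane passes through it. The hinges turn freely; stops on them keep the lid from leaning back beyond 1.8 rad.
- lid_lip (a point): Middle of the lid's front edge, half-way through its thickness, 212 mm from the hinge; -x points from the hinge to this edge, z out of the lid's top face. The lid is a plain slab 335 mm wide, 16 mm thick, 0.8 to 1.2 kg, no handle. Shut, it overhangs the front wall by 42 mm: room to hold it from beneath. Under its middle hangs a 20 mm wide striker, 19 mm behind the edge, 25 mm deep.
- lid (a joint): Lid angle in rad: 0 level, 1.57 upright; left open it leans back on its stops at 1.8. Drawn over, it falls by its own weight below 1.5 and must be held from beneath. It comes to rest on the catch's spring roller at 0.07 to 0.115; 6 to 12 N down near the front edge's middle snaps it past, onto hard buffers a little above level, under 0.06. The catch's height setting varies: both must be felt; over 30 N bends the lid.
- tin_a: tin standing inside the bin, 66 mm across, 78 mm tall; origin under its centre
- tin_b: second such tin inside the bin; origin under its centre
- flat_tin: low round tin, 86 mm across, 42 mm tall, on the table in front of the bin; origin under its centre
- pail: white tub with lid and yellow band, 128 mm across, 112 mm tall, behind the bin, on its hinge side; origin under its centre
- jar: amber jar with dark cap, 72 mm across, 115 mm tall, behind the bin, on its hinge side; origin under its centre
- carton: cardboard carton 70 x 110 x 45 mm on the table in front of the bin; origin under its centre
- scoop: steel hand scoop with a black handle, 170 mm long, up to 30 mm high, lying on the table in front of the bin; origin under the root of its handle

How it is judged:
On the way:
1. the lid has been brought down to within about 3 cm of level (value of joint lid below 0.13 rad).
At the end, for the whole second after the job is handed in: The lid is caught: its angle stays under 0.06 rad (front edge snapped past the roller and down on the buffers), at rest, with nothing holding it (value of joint lid below 0.06 rad and velocity of joint lid between -0.05 and 0.05 rad/s); the robot touches nothing.
It fails at once if the lid falls: it turns down faster than 1.5 rad/s (front edge about 30 cm/s) before it has reached the catch (velocity of joint lid below -1.5 rad/s and value of joint lid above 0.09 rad).
It fails at once if the nearly shut lid is pressed with more than 30 N (value of joint lid below 0.13 rad and contact force between any of the fingers, the arm and lid above 30 N).
It fails at once if one of the other goods is moved by more than 3 cm (distance of any of tin_a, tin_b, flat_tin, pail, jar, carton, scoop from where it was at the start of the episode above 0.03 m).
It also fails if it takes over 72 s, if anything falls off the work surface, if the arm or the gripper's body presses on something with over 40 N, if the wrist force passes 120 N, or if a joint passes its speed limit or range.

## Working session

There is one attempt and no reset: what is moved stays moved. The work goes in short steps, Python scripts to look and compute and a tool call to move; the robot and the scene stay as the last step left them, time stands still between calls to the robot, and variables do not carry over. Pictures are saved under pics/ and viewed, and the job is handed in when it is done.

Besides the shell and the picture viewer there is one more tool, called after "Request:" in YAML: its name, and indented under it one key for each argument. play_rows: Moves the arm, as the interface text tells. Shifts and turns lie within -1 to 1; 1 stands for 40 mm of shift or 4 degrees of turn. Its arguments: {"type":"object","properties":{"plan":{"type":"array","items":{"type":"array","items":{"type":"number","minimum":-1,"maximum":1}}},"gripper":{"type":"number"},"squeeze":{"type":"number"}},"required":["plan"]}

```bash
mkdir -p pics; python3 - <<'E'
from station import robot
import cv2
o=robot.observe(); print(o)
for n in ("side","top"):
    im=robot.capture(n); cv2.imwrite(f"pics/{n}0.png",im[:,:,::-1])
    p=robot.camera_params(n); print(n,p, -p["R"].T@p["t"])
E
```

```text
{'time': 0.0, 'joint_positions': array([-1.30156536e+00,  4.91519349e-01,  1.55947144e+00, -1.68081197e-05,
        1.09171721e+00, -1.05593869e-01]), 'qvel': array([-9.77167019e-06,  7.37341017e-04, -5.38185908e-04,  1.47458776e-04,
       -8.62277470e-04,  1.51607846e-03]), 'effort': array([ 6.61669837e-04, -6.18463898e+01, -2.61587209e+01, -9.52636992e-05,
        4.15794391e-03, -4.55335294e-05]), 'tcp_pos': array([ 0.22877823, -0.58137599,  0.24174515]), 'eef_rot': array([[ 9.30568943e-01,  3.66116573e-01, -3.11050498e-04],
       [ 3.66116691e-01, -9.30568332e-01,  1.07120222e-03],
       [ 1.02731145e-04, -1.11070830e-03, -9.99999378e-01]]), 'ft_force': array([ 0.40622598, -0.24812584, -0.59545649]), 'wrist_torque': array([-0.00344426, -0.05580953, -0.02468528]), 'width': 0.9987962303833433}
side {'mtx': array([[367.32040641,   0.        , 253.31683812],
       [  0.        , 367.32040641, 192.15708006],
       [  0.        ,   0.        ,   1.        ]]), 'R': array([[-0.99155399,  0.12926829,  0.01050715],
       [ 0.10697081,  0.86094433, -0.49732495],
       [-0.07333442, -0.49200058, -0.86750072]]), 't': array([ 0.56976314, -0.01395275,  1.08581276])} [0.6460709  0.47258075 0.92901771]
top {'mtx': array([[461.30712294,   0.        , 247.66640337],
       [  0.        , 461.30712294, 192.04113652],
       [  0.        ,   0.        ,   1.        ]]), 'R': array([[ 0.00256867, -0.99994674,  0.00999606],
       [-0.99403888, -0.00364278, -0.10896529],
       [ 0.1089959 , -0.00965657, -0.99399529]]), 't': array([-0.00187463,  0.5812904 ,  1.18282884])} [0.44890658 0.01166506 1.23908552]
```

View pics/side0.png

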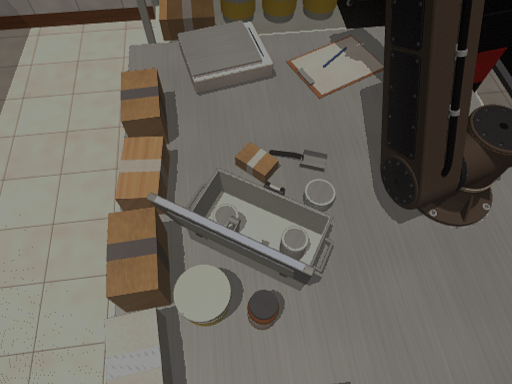

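View pics/top0.png

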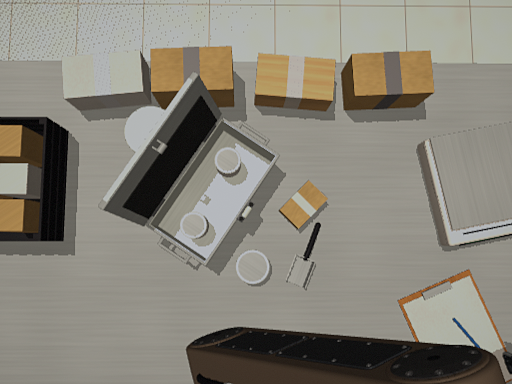

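```bash
python3 - <<'E'
import cv2
a=cv2.imread("pics/top0.png")[60:300,90:340]; cv2.imwrite("pics/top0z.png",cv2.resize(a,None,fx=2.5,fy=2.5,interpolation=cv2.INTER_CUBIC)[:600])
b=cv2.imread("pics/side0.png")[135:335,130:370]; cv2.imwrite("pics/side0z.png",cv2.resize(b,None,fx=3,fy=3,interpolation=cv2.INTER_CUBIC))
E
```

```text
(no output)
```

View pics/top0z.png

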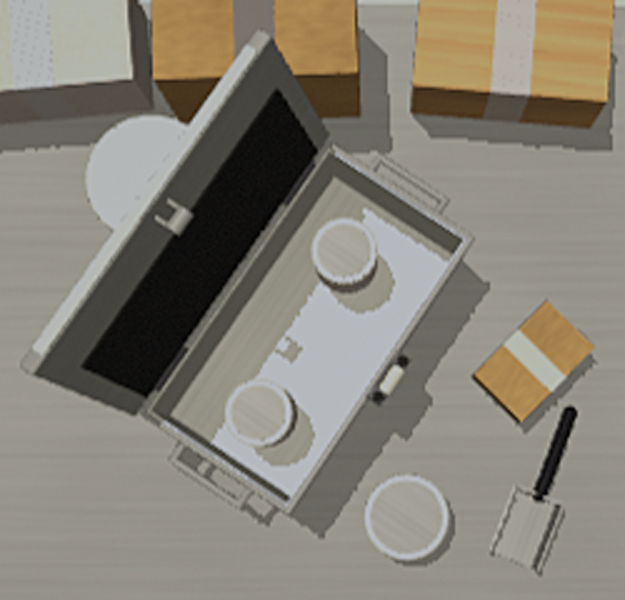

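View pics/side0z.png

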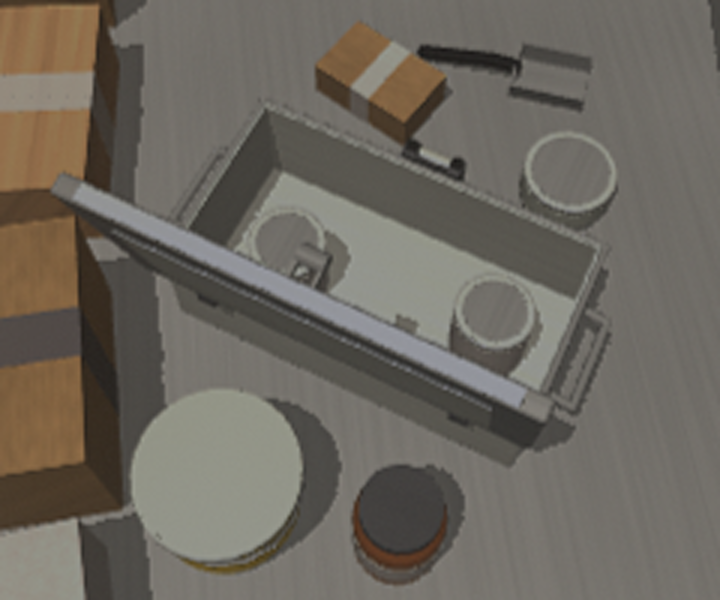

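```bash
cat > h.py <<'E'
import numpy as np, cv2
from station import robot
def ray(n,px,z):
    p=robot.camera_params(n);K,R,t=p["mtx"],p["R"],p["t"]
    d=R.T@np.linalg.inv(K)@np.array([px[0],px[1],1.]); c=-R.T@t
    return c+d*(z-c[2])/d[2]
def proj(n,X):
    p=robot.camera_params(n); x=p["mtx"]@(p["R"]@np.asarray(X)+p["t"]); return x[:2]/x[2]
E
python3 - <<'E'
from h import *
from scipy.optimize import least_squares
T=lambda u,v:(90+u/2.5,60+v/2.5)
S=lambda u,v:(130+u/3,135+v/3)
# front-left etc
t=[T(472,238),T(292,513),T(152,412),T(330,150)]
for q in t: print(ray("top",q,.118).round(4))
s=[S(265,100),S(604,243)] # front corners
for q in s: print("s",ray("side",q,.118).round(4))
# bin frame corners: front(+y?) far
def corner(p,bx,by):
    c,s_=np.cos(p[2]),np.sin(p[2]); return [p[0]+c*bx-s_*by,p[1]+s_*bx+c*by,.118]
# bin x axis points to hinge (+y world). by axis = z cross x
loc=[(-.085,.16),(-.085,-.16),(.085,-.16),(.085,.16)]
A=[ray("top",q,.118) for q in t]
import itertools
def res(p,sg):
    r=[]
    for q,(bx,by) in zip(t,loc): r+=list(proj("top",corner(p,bx,sg*by))-q)
    for q,(bx,by) in zip(s,loc[:2]): r+=list(proj("side",corner(p,bx,sg*by))-q)
    return r
for sg in (1,-1):
    f=least_squares(res,[.5,.15,2.],args=(sg,)); print(sg,f.x,np.degrees(f.x[2]),f.cost,np.round(f.fun,1))
    p=f.x
    if f.cost<200:
        c,s_=np.cos(p[2]),np.sin(p[2]); ex=np.array([c,s_,0]);ey=np.array([-s_,c,0]);o=np.array([p[0],p[1],0])
        H=o+.085*ex+[0,0,.122]; print("hinge",H,ex)
        for th in (1.5,1.6,1.7,1.8):
            n=np.cos(th)*np.array([0,0,1])+np.sin(th)*ex
            d=-np.cos(th)*ex+np.array([0,0,np.sin(th)])
            print(th,"lip",H+.212*d+.008*n,[ (proj("top",H+.212*d+k*n+w*ey)-[90,60])*2.5 for k in(0,.016) for w in(.1675,-.1675)])
for nm,u,z in (("flat",T(407,517),.042),("carton",T(533,360),.045),("scooproot",T(538,497),.02),("scoopend",T(572,408),.02),("scooptip",T(525,572),.01)): print(nm,ray("top",u,z))
for nm,u,z in (("pail",S(217,473),.112),("jar",S(402,510),.115)): print(nm,ray("side",u,z))
E
```

```text
[ 0.6636 -0.0758  0.118 ]
[0.3948 0.0984 0.118 ]
[0.4912 0.2351 0.118 ]
[0.7518 0.065  0.118 ]
s [ 0.6598 -0.0707  0.118 ]
s [0.3958 0.1033 0.118 ]
1 [0.54719525 0.04126404 4.15588722] 238.11479779835938 12076.498366729604 [-42.3 -25.7 -41.  -25.8  74.6  52.4  72.9  45.4 -24.   35.9 -15.9  39.3]
-1 [0.57512558 0.08229706 0.98762717] 56.58686847446289 8.7604329011224 [ 0.4  0.7 -0.4  0.  -2.6  1.2 -0.  -1.5 -1.  -1.8  0.  -1.4]
hinge [0.6219327 0.1532484 0.122    ] [0.55067206 0.83472168 0.        ]
1.5 lip [0.61806901 0.14739172 0.33403483] [array([ 99.3327303 , 423.65771627]), array([338.42439567,  77.67315343]), array([ 82.21800129, 412.27936431]), array([321.97741496,  66.57865155])]
1.6 lip [0.62974502 0.1650905  0.33367601] [array([ 76.96892666, 408.60764954]), array([316.66355649,  63.38871021]), array([ 60.39286559, 397.3136122 ]), array([300.32733514,  52.96265267])]
1.7 lip [0.64134298 0.18267096 0.33120218] [array([ 55.4658181 , 393.76986978]), array([295.19367731,  50.0811148 ]), array([ 39.70291543, 382.74975644]), array([279.23876178,  40.49088808])]
1.8 lip [0.652747   0.19995744 0.32663808] [array([ 35.17710739, 379.39191213]), array([274.36815392,  37.96241735]), array([ 20.47724428, 368.82509451]), array([259.05105065,  29.3529022 ])]
flat [ 0.38728771 -0.0136303   0.042     ]
carton [ 0.54909461 -0.14440267  0.045     ]
scooproot [ 0.40715765 -0.15139549  0.02      ]
scoopend [ 0.50042241 -0.18841739  0.02      ]
scooptip [ 0.32885376 -0.138215    0.01      ]
pail [0.72212931 0.24954554 0.112     ]
jar [0.59075569 0.29400828 0.115     ]
```

Request:
play_rows:
  plan:
    - [0.33,0.61,0.56,0.98]
    - [0.33,0.61,0.56,0.98]
    - [0.33,0.61,0.56,0.98]
    - [0.33,0.61,0.56,0.98]
    - [0.33,0.61,0.56,0.98]
    - [0.33,0.61,0.56,0.98]
    - [0.33,0.61,0.56,0.98]
    - [0.33,0.61,0.56,0.98]
  gripper: 45

```text
time: 0.77
tcp_pos: [0.3334, -0.379, 0.4188]
eef_rot: [[0.591, 0.806, -0.012], [0.806, -0.591, 0.012], [0.003, -0.017, -1.0]]
ft_force: [-0.9, -0.4, 0.8]
width: 0.53
```

Request:
play_rows:
  plan:
    - [0.34,0.62,0.05,1]
    - [0.34,0.62,0.05,1]
    - [0.34,0.62,0,1]
    - [0.34,0.62,0,1]
    - [0.34,0.62,0,1]
    - [0.34,0.62,0,1]
    - [0.34,0.62,0,1]
    - [0.34,0.62,0,1]

```text
time: 1.43
tcp_pos: [0.4454, -0.1698, 0.428]
eef_rot: [[0.046, 0.999, -0.01], [0.999, -0.046, 0.001], [0.0, -0.01, -1.0]]
ft_force: [-0.3, 0.1, -1.0]
width: 0.527
```

Request:
play_rows:
  plan:
    - [0.34,0.62,0,1]
    - [0.34,0.62,0,1]
    - [0.34,0.62,0,1]
    - [0.34,0.62,0,1]
    - [0.34,0.62,0,1]
    - [0.34,0.62,0,1]
    - [0.34,0.62,0,1]
    - [0.34,0.62,0,1]

```text
time: 2.1
tcp_pos: [0.5571, 0.0405, 0.4265]
eef_rot: [[-0.515, 0.857, -0.012], [0.857, 0.515, -0.005], [0.002, -0.013, -1.0]]
ft_force: [0.4, -0.6, 0.2]
width: 0.527
```

Request:
play_rows:
  plan:
    - [0.33,0.56,0,0.9]
    - [0.33,0.56,0,0.9]
    - [0.33,0.56,0,0.9]
    - [0.33,0.56,0,0.9]
    - [0.33,0.56,0,0.9]
    - [0.33,0.56,0,0.9]
    - [0.33,0.5,0,0.9]
    - [0,0,0,0]

```text
time: 2.77
tcp_pos: [0.6537, 0.2084, 0.4218]
eef_rot: [[-0.848, 0.529, -0.015], [0.529, 0.848, -0.011], [0.007, -0.018, -1.0]]
ft_force: [-0.4, -0.4, -0.4]
width: 0.526
```

```bash
python3 - <<'E'
from h import *
o=robot.observe(); print(o["tcp_pos"],np.degrees(np.arctan2(o["eef_rot"][1,1],o["eef_rot"][0,1])),o["joint_positions"],o["ft_force"],o["time"])
for n,(x,y,f) in {"side":(130,110,3),"top":(60,50,2.5)}.items():
    im=robot.capture(n)[:,:,::-1][y:y+200,x:x+240]; cv2.imwrite(f"pics/{n}1.png",cv2.resize(im,None,fx=f,fy=f,interpolation=cv2.INTER_CUBIC))
    print(n,((proj(n,o["tcp_pos"])-[x,y])*f))
E
```

```text
[0.65365597 0.20836964 0.42181647] 58.04925874508879 [ 0.21519752  0.49142883  1.09150762 -0.00785654  1.57616372 -0.79786367] [-0.39268845 -0.360426   -0.36269613] 2.7667
side [278.98816056 295.98143523]
top [186.19052589 195.58081105]
```

View pics/side1.png

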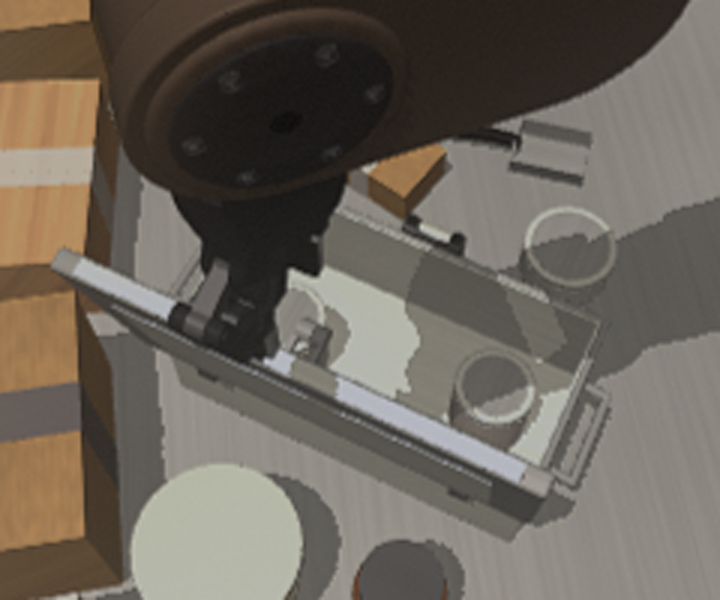

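View pics/top1.png

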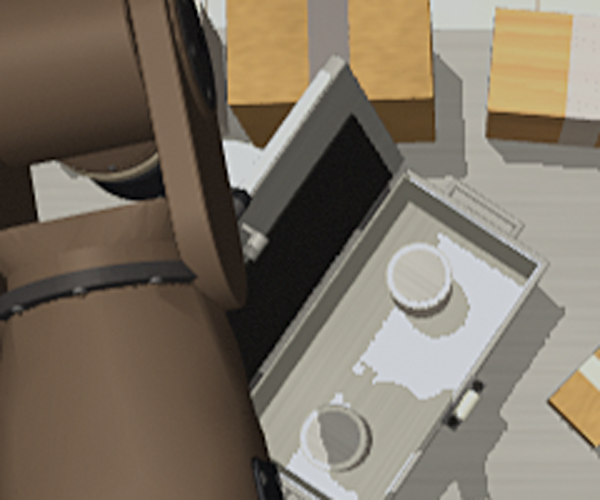

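```bash
python3 - <<'E'
from h import *
o=robot.observe(); p=o["tcp_pos"]; Y=o["eef_rot"][:,1];X=o["eef_rot"][:,0]
for w in(-.0375,-.0225,.0225,.0375):
  for dz in (-.008,.1): print(w,dz,[((proj("side",p+Y*w+[0,0,dz])-[130,110])*3).round()])
ex=np.array([.5507,.8347,0]);H=np.array([.6219,.1532,.122])
for th in(1.7,1.8):
  d=-np.cos(th)*ex+np.array([0,0,np.sin(th)]); n=np.cos(th)*np.array([0,0,1])+np.sin(th)*ex;ey=np.array([-ex[1],ex[0],0])
  for w in (.1675,0,-.1675):
   for k in (0,.016): print(th,w,k,((proj("side",H+.212*d+n*k+ey*w)-[130,110])*3).round())
im=robot.capture("side")[:,:,::-1][170:240,170:260]; im=cv2.convertScaleAbs(im,alpha=2,beta=20); cv2.imwrite("pics/side1b.png",cv2.resize(im,None,fx=8,fy=8,interpolation=cv2.INTER_CUBIC))
E
```

```text
-0.0375 -0.008 [array([313., 241.])]
-0.0375 0.1 [array([305., 122.])]
-0.0225 -0.008 [array([301., 264.])]
-0.0225 0.1 [array([290., 147.])]
0.0225 -0.008 [array([262., 334.])]
0.0225 0.1 [array([243., 226.])]
0.0375 -0.008 [array([248., 358.])]
0.0375 0.1 [array([226., 254.])]
1.7 0.1675 0 [571. 430.]
1.7 0.1675 0.016 [561. 455.]
1.7 0 0 [311. 314.]
1.7 0 0.016 [299. 337.]
1.7 -0.1675 0 [ 77. 209.]
1.7 -0.1675 0.016 [ 63. 230.]
1.8 0.1675 0 [557. 464.]
1.8 0.1675 0.016 [546. 490.]
1.8 0 0 [295. 345.]
1.8 0 0.016 [283. 369.]
1.8 -0.1675 0 [ 60. 237.]
1.8 -0.1675 0.016 [ 47. 259.]
```

View pics/side1b.png

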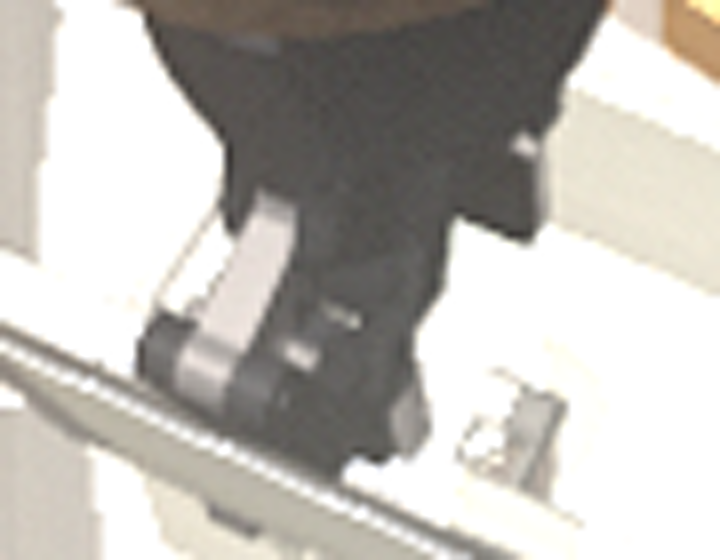

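Request:
play_rows:
  plan:
    - [-0.05,-0.25,0,-0.36]
    - [0,0,-0.5,0]
    - [0,0,-0.5,0]
    - [0,0,-0.5,0]
    - [0,0,-0.4,0]
    - [0,0,-0.2,0]
    - [0,0,-0.15,0]
    - [0,0,0,0]

```text
time: 3.58
tcp_pos: [0.6469, 0.183, 0.3357]
eef_rot: [[-0.818, 0.576, -0.007], [0.576, 0.817, -0.011], [-0.001, -0.013, -1.0]]
ft_force: [0.7, 1.2, 0.5]
width: 0.526
```

Request:
play_rows:
  plan:
    - [0.07,0.1,0.1,0.2]
    - [0.07,0.1,0,0.2]
    - [0,0,0,0]

```text
time: 3.83
tcp_pos: [0.6533, 0.1904, 0.3429]
eef_rot: [[-0.834, 0.552, -0.003], [0.552, 0.833, -0.011], [-0.003, -0.011, -1.0]]
ft_force: [0.5, 0.1, -0.6]
width: 0.529
```

Request:
play_rows:
  plan:
    - [-0.02,0.17,0,0]
    - [0,0,0,0]
    - [0,0,-0.15,0]
    - [0,0,-0.15,0]
    - [0,0,0,0]

```text
time: 4.25
tcp_pos: [0.6527, 0.1989, 0.3312]
eef_rot: [[-0.834, 0.551, -0.001], [0.551, 0.834, -0.011], [-0.005, -0.01, -1.0]]
ft_force: [-0.5, -0.8, -0.1]
width: 0.527
```

```bash
cat >> h.py <<'E'
ex=np.array([.5507,.8347,0]);ey=np.array([-ex[1],ex[0],0]);H=np.array([.6219,.1532,.122])
def st():
    o=robot.observe();q=o["tcp_pos"]-H
    print("t",round(o["time"],2),"a,b,z mm",(1000*np.array([q@ex,q@ey,o["tcp_pos"][2]])).round(1),"F ex,ey,z",np.round([o["ft_force"]@ex,o["ft_force"]@ey,o["ft_force"][2]],1),"yaw",np.degrees(np.arctan2(o["eef_rot"][1,1],o["eef_rot"][0,1])).round(1),"w",round(o["width"]*85.4,1),"tilt",o["eef_rot"][:2,2].round(3))
def look(k,n="side",x=170,y=150,w=120,h=90,f=6,al=1.6):
    im=robot.capture(n)[:,:,::-1][y:y+h,x:x+w]; im=cv2.convertScaleAbs(im,alpha=al,beta=15); cv2.imwrite(f"pics/{k}.png",cv2.resize(im,None,fx=f,fy=f,interpolation=cv2.INTER_CUBIC))
E
python3 -c "
from h import *
st(); look('s2')"
```

```text
t 4.25 a,b,z mm [ 55.1  -0.5 331.2] F ex,ey,z [-0.9  0.  -0.1] yaw 56.5 w 45.0 tilt [-0.001 -0.011]
```

View pics/s2.png

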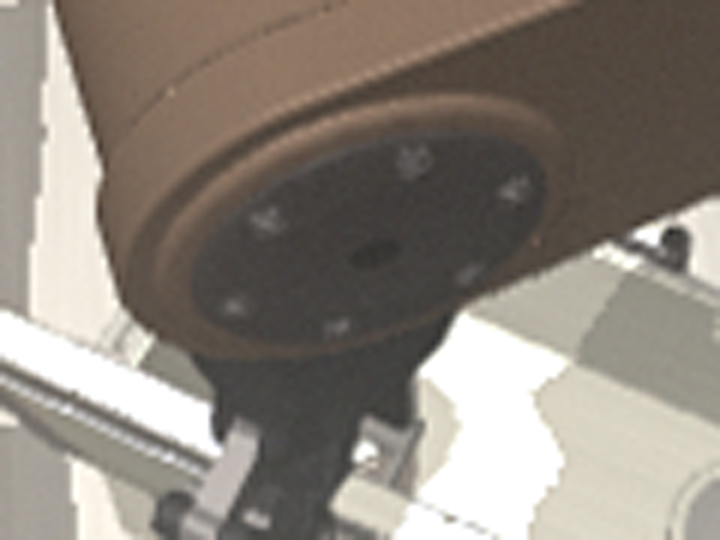

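Request:
play_rows:
  plan:
    - [0,0,-0.12,0]
    - [0,0,0,0]
    - [0,0,0,0]
    - [0,0,0,0]
  gripper: 33
  squeeze: 20

```text
time: 4.63
tcp_pos: [0.6526, 0.1972, 0.3324]
eef_rot: [[-0.834, 0.552, 0.005], [0.552, 0.834, -0.013], [-0.011, -0.008, -1.0]]
ft_force: [-0.3, -0.3, 0.3]
width: 0.385
```

```bash
python3 -c "
from h import *
st(); look('s3',y=180)"
```

```text
t 4.63 a,b,z mm [ 53.6  -1.4 332.4] F ex,ey,z [-0.4  0.1  0.3] yaw 56.5 w 32.9 tilt [ 0.005 -0.013]
```

View pics/s3.png

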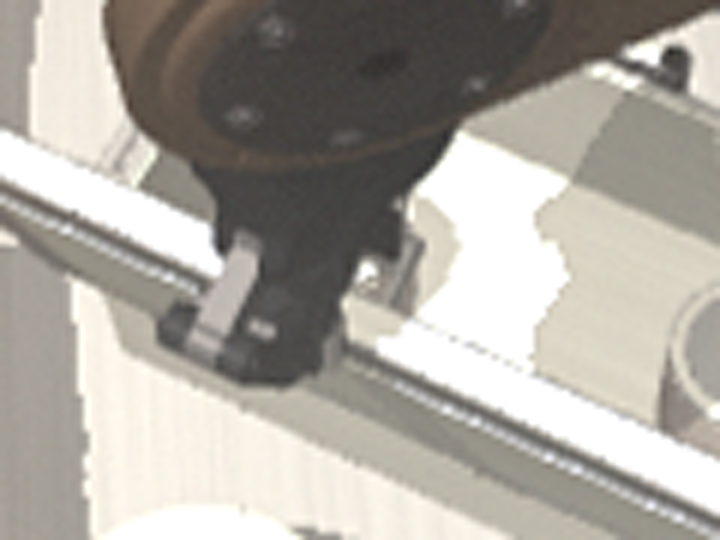

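Request:
play_rows:
  plan:
    - [0,0,-0.12,0]
    - [0,0,-0.05,0]
    - [0,0,0,0]

```text
time: 4.93
tcp_pos: [0.6529, 0.1974, 0.3315]
eef_rot: [[-0.834, 0.552, 0.012], [0.552, 0.834, -0.012], [-0.017, -0.003, -1.0]]
ft_force: [-0.5, -0.4, -0.3]
width: 0.389
```

```bash
python3 -c "
from h import *
st()"
```

```text
t 4.93 a,b,z mm [ 54.   -1.6 331.5] F ex,ey,z [-0.6  0.1 -0.3] yaw 56.5 w 33.2 tilt [ 0.012 -0.012]
```

Request:
play_rows:
  plan:
    - [0,0,-0.2,0]

```text
time: 5.02
tcp_pos: [0.6536, 0.1975, 0.329]
eef_rot: [[-0.834, 0.552, 0.02], [0.552, 0.834, -0.011], [-0.022, 0.002, -1.0]]
ft_force: [-18.8, -0.1, 80.7]
width: 0.385
```

Request:
play_rows:
  plan:
    - [0,0,0,0]

```text
time: 5.1
tcp_pos: [0.6538, 0.1978, 0.3315]
eef_rot: [[-0.834, 0.552, 0.024], [0.552, 0.834, -0.009], [-0.025, 0.005, -1.0]]
ft_force: [0.4, 0.6, 1.0]
width: 0.386
```

```bash
python3 -c "
from h import *
st()"
```

```text
t 5.1 a,b,z mm [ 54.8  -2.  331.5] F ex,ey,z [ 0.7 -0.   1. ] yaw 56.5 w 33.0 tilt [ 0.024 -0.009]
```

Request:
play_rows:
  plan:
    - [0,0,0.4,0]
    - [0,0,0.3,0]
    - [0.35,-0.23,0,0]
    - [0.35,-0.23,0,0]
    - [0,0,0,0]
  gripper: 38

```text
time: 5.52
tcp_pos: [0.6821, 0.1799, 0.3601]
eef_rot: [[-0.835, 0.55, 0.025], [0.55, 0.835, -0.009], [-0.026, 0.006, -1.0]]
ft_force: [0.1, 0.4, 0.4]
width: 0.45
```

```bash
python3 -c "
from h import *
st()"
```

```text
t 5.52 a,b,z mm [ 55.4 -35.5 360.1] F ex,ey,z [0.4 0.1 0.4] yaw 56.6 w 38.5 tilt [ 0.025 -0.009]
```

Request:
play_rows:
  plan:
    - [0,0,-0.35,0]
    - [0,0,-0.2,0]
    - [0,0,-0.1,0]
    - [0,0,0,0]

```text
time: 5.85
tcp_pos: [0.6816, 0.18, 0.3302]
eef_rot: [[-0.834, 0.551, 0.022], [0.551, 0.834, -0.009], [-0.023, 0.005, -1.0]]
ft_force: [-0.9, 1.0, -0.2]
width: 0.445
```

Request:
play_rows:
  plan:
    - [0,0,-0.12,0]
    - [0,0,-0.05,0]

```text
time: 6.02
tcp_pos: [0.6813, 0.1805, 0.323]
eef_rot: [[-0.835, 0.551, 0.022], [0.551, 0.835, -0.009], [-0.023, 0.005, -1.0]]
ft_force: [0.5, -0.2, -0.5]
width: 0.446
```

```bash
python3 -c "
from h import *
st(); print(robot.observe()['wrist_torque'])"
```

```text
t 6.02 a,b,z mm [ 55.5 -34.5 323. ] F ex,ey,z [ 0.1 -0.5 -0.5] yaw 56.6 w 38.1 tilt [ 0.022 -0.009]
[-0.01679262 -0.00074483 -0.00017435]
```

Request:
play_rows:
  plan:
    - [0,0,0,0]
    - [-0.11,-0.17,0,0]
    - [-0.11,-0.17,0,0]
    - [-0.11,-0.17,0,0]
    - [-0.11,-0.17,0.03,0]
  gripper: 30

```text
time: 6.43
tcp_pos: [0.6627, 0.1532, 0.325]
eef_rot: [[-0.836, 0.549, 0.025], [0.549, 0.836, -0.007], [-0.024, 0.008, -1.0]]
ft_force: [0.8, 0.8, 0.2]
width: 0.351
```

```bash
python3 -c "
from h import *
st(); print(robot.observe()['wrist_torque'])"
```

```text
t 6.43 a,b,z mm [ 22.5 -34.1 325. ] F ex,ey,z [ 1.1 -0.2  0.2] yaw 56.7 w 29.9 tilt [ 0.025 -0.007]
[0.19934648 0.02893042 0.03588139]
```

Request:
play_rows:
  plan:
    - [-0.08,-0.13,0,0]
    - [-0.08,-0.13,0,0]
    - [-0.08,-0.13,0,0]
    - [-0.08,-0.13,0,0]
    - [-0.06,-0.08,0,0]

```text
time: 6.85
tcp_pos: [0.6448, 0.1246, 0.3265]
eef_rot: [[-0.835, 0.55, 0.025], [0.55, 0.835, -0.008], [-0.025, 0.008, -1.0]]
ft_force: [0.7, -0.1, 0.4]
width: 0.351
```

```bash
python3 -c "
from h import *
st(); print(robot.observe()['wrist_torque'])"
```

```text
t 6.85 a,b,z mm [-11.3 -34.9 326.5] F ex,ey,z [ 0.3 -0.7  0.4] yaw 56.6 w 30.0 tilt [ 0.025 -0.008]
[ 0.03708897 -0.01751061  0.02830746]
```

Near balance; go on slowly until the lid tips onto the front finger.

Request:
play_rows:
  plan:
    - [-0.05,-0.08,0,0]
    - [-0.05,-0.08,0,0]
    - [-0.05,-0.08,0,0]
    - [-0.05,-0.08,0,0]
    - [0,0,0,0]

```text
time: 7.27
tcp_pos: [0.6354, 0.1093, 0.3262]
eef_rot: [[-0.834, 0.551, 0.024], [0.551, 0.835, -0.008], [-0.025, 0.006, -1.0]]
ft_force: [-5.0, -7.1, -2.0]
width: 0.352
```

```bash
python3 -c "
from h import *
st(); print(robot.observe()['wrist_torque']); look('s4',x=130,y=150,w=180,h=120,f=4)"
```

```text
t 7.27 a,b,z mm [-29.2 -35.4 326.2] F ex,ey,z [-8.6  0.2 -2. ] yaw 56.6 w 30.0 tilt [ 0.024 -0.008]
[-1.34479463  0.98896007 -0.10996327]
```

View pics/s4.png

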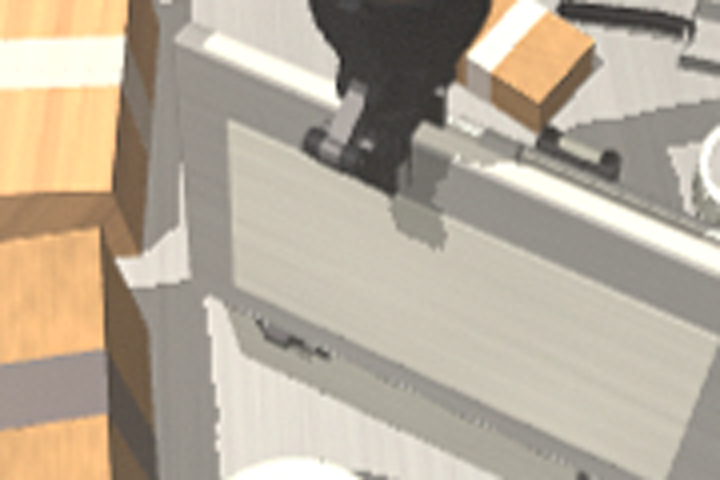

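Request:
play_rows:
  plan:
    - [0,0,-0.1,0]
    - [0,0,-0.1,0]
    - [0,0,-0.1,0]
    - [0,0,-0.1,0]
    - [0,0,-0.1,0]
    - [0,0,0,0]
  gripper: 80

```text
time: 7.82
tcp_pos: [0.6355, 0.1097, 0.3034]
eef_rot: [[-0.835, 0.55, 0.023], [0.55, 0.835, -0.009], [-0.024, 0.005, -1.0]]
ft_force: [-0.7, -1.6, 0.6]
width: 0.937
```

```bash
python3 -c "
from h import *
st(); print(robot.observe()['wrist_torque'])"
```

```text
t 7.82 a,b,z mm [-28.8 -35.3 303.4] F ex,ey,z [-1.7 -0.3  0.6] yaw 56.6 w 80.0 tilt [ 0.023 -0.009]
[-0.22305478  0.12320786  0.00634885]
```

Request:
play_rows:
  plan:
    - [-0.02,-0.03,0,-1]
    - [-0.02,-0.03,0,-1]
    - [-0.02,-0.03,0,-1]
    - [-0.02,-0.03,0,-1]
    - [-0.03,-0.04,0,-1]
    - [-0.03,-0.04,0,-1]

```text
time: 8.32
tcp_pos: [0.6305, 0.1013, 0.3021]
eef_rot: [[-0.526, 0.85, 0.017], [0.85, 0.526, -0.019], [-0.025, 0.004, -1.0]]
ft_force: [-0.1, -2.2, 0.3]
width: 0.933
```

```bash
python3 -c "
from h import *
st(); print(robot.observe()['wrist_torque'])"
```

```text
t 8.32 a,b,z mm [-38.6 -35.7 302.1] F ex,ey,z [-1.9 -1.1  0.3] yaw 31.7 w 79.7 tilt [ 0.017 -0.019]
[-0.26388746  0.00254523  0.06571089]
```

Request:
play_rows:
  plan:
    - [0.18,-0.18,0,-1]
    - [0.18,-0.18,0,-1]
    - [0.18,-0.19,0,-1]
    - [0.18,-0.19,0,-1]
    - [0.18,-0.19,0,-1]

```text
time: 8.73
tcp_pos: [0.6657, 0.0645, 0.3021]
eef_rot: [[-0.188, 0.982, 0.006], [0.982, 0.188, -0.023], [-0.024, 0.002, -1.0]]
ft_force: [-2.8, -0.6, -0.1]
width: 0.936
```

```bash
python3 -c "
from h import *
st(); print(robot.observe()['wrist_torque'])"
```

```text
t 8.73 a,b,z mm [-49.9 -85.4 302.1] F ex,ey,z [-2.   2.  -0.1] yaw 10.8 w 79.9 tilt [ 0.006 -0.023]
[-0.04960565  0.27007303 -0.01484664]
```

Request:
play_rows:
  plan:
    - [0.3,-0.2,0,0]
    - [0.31,-0.21,0,0]
    - [0.31,-0.21,0,0]
    - [0.31,-0.21,0,0]
    - [0.31,-0.21,0,0]
    - [0,0,0,0]

```text
time: 9.23
tcp_pos: [0.7299, 0.0201, 0.3008]
eef_rot: [[-0.183, 0.983, 0.003], [0.983, 0.183, -0.023], [-0.023, -0.001, -1.0]]
ft_force: [-0.1, -2.5, 1.2]
width: 0.938
```

```bash
python3 -c "
from h import *
st(); print(robot.observe()['wrist_torque']); look('s5',x=100,y=130,w=200,h=130,f=4); look('t5','top',x=90,y=20,w=200,h=150,f=4)"
```

```text
t 9.23 a,b,z mm [ -51.6 -163.4  300.8] F ex,ey,z [-2.2 -1.3  1.2] yaw 10.5 w 80.1 tilt [ 0.003 -0.023]
[-0.32083623  0.05178152  0.11239734]
```

View pics/s5.png

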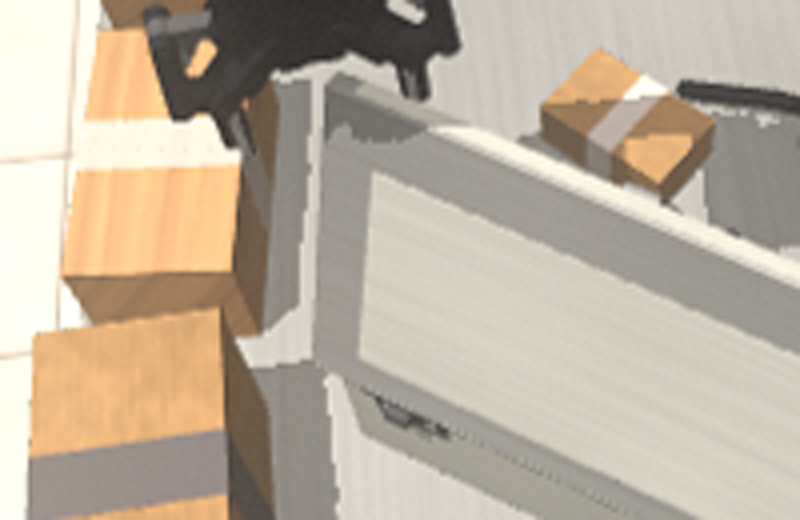

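View pics/t5.png

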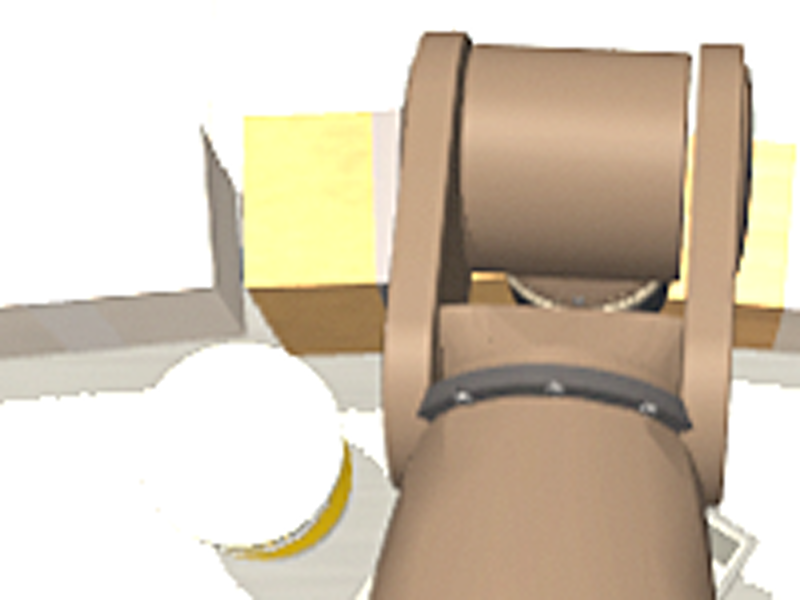

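Request:
play_rows:
  plan:
    - [-0.04,-0.06,0,-1]
    - [-0.04,-0.06,0,-1]
    - [-0.04,-0.06,0,-1]
    - [-0.04,-0.06,0,-1]
    - [-0.04,-0.06,0,-1]
    - [-0.04,-0.06,0,-1]

```text
time: 9.83
tcp_pos: [0.7151, 0.0106, 0.3019]
eef_rot: [[0.245, 0.97, -0.006], [0.969, -0.245, -0.022], [-0.023, -0.0, -1.0]]
ft_force: [-0.3, -1.3, -0.1]
width: 0.936
```

```bash
python3 -c "
from h import *
st(); print(robot.observe()['wrist_torque'])"
```

```text
t 9.83 a,b,z mm [ -67.7 -156.3  301.9] F ex,ey,z [-1.2 -0.5 -0.1] yaw -14.2 w 79.9 tilt [-0.006 -0.022]
[-0.29118326 -0.05148397  0.07818708]
```

Request:
play_rows:
  plan:
    - [-0.04,-0.06,0,-1]
    - [-0.04,-0.06,0,-1]
    - [-0.04,-0.06,0,-1]
    - [-0.04,-0.06,0,-1]
    - [-0.04,-0.06,0,-0.8]

```text
time: 10.25
tcp_pos: [0.7031, 0.0019, 0.3034]
eef_rot: [[0.562, 0.827, -0.012], [0.827, -0.562, -0.02], [-0.023, 0.001, -1.0]]
ft_force: [0.4, -1.9, -0.5]
width: 0.936
```

```bash
python3 -c "
from h import *
st(); print(robot.observe()['wrist_torque']); look('s6',x=100,y=100,w=200,h=130,f=4)"
```

```text
t 10.25 a,b,z mm [ -81.6 -151.1  303.4] F ex,ey,z [-1.4 -1.4 -0.5] yaw -34.2 w 79.9 tilt [-0.012 -0.02 ]
[-0.22566035 -0.02738941  0.04300776]
```

View pics/s6.png

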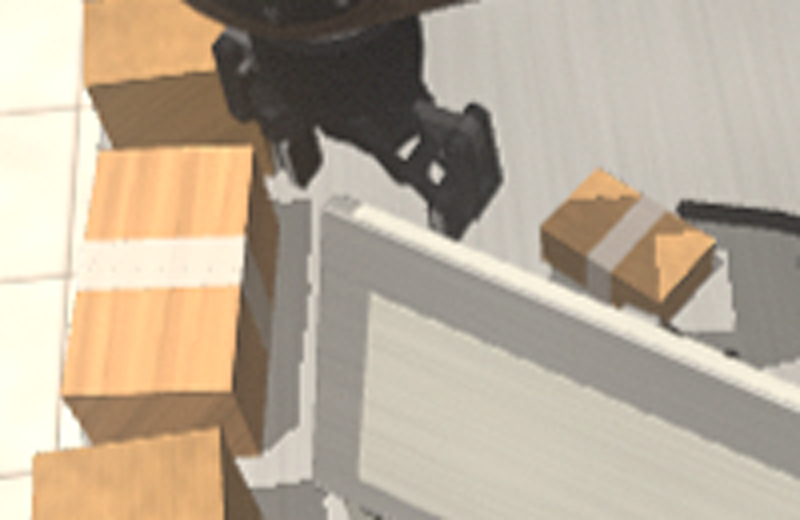

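Request:
play_rows:
  plan:
    - [-0.31,0.21,0,0.1]
    - [-0.31,0.21,0,0]
    - [-0.31,0.21,0,0]
    - [-0.31,0.21,0,0]
    - [-0.31,0.21,0,0]
    - [-0.31,0.21,0,0]
    - [-0.31,0.21,0,0]
    - [-0.31,0.21,0,0]

```text
time: 10.97
tcp_pos: [0.5967, 0.0733, 0.3048]
eef_rot: [[0.549, 0.836, -0.006], [0.835, -0.549, -0.021], [-0.021, 0.006, -1.0]]
ft_force: [1.0, -2.0, -0.1]
width: 0.94
```

```bash
python3 -c "
from h import *
st(); print(robot.observe()['wrist_torque'])"
```

```text
t 10.97 a,b,z mm [-80.6 -22.9 304.8] F ex,ey,z [-1.2 -1.9 -0.1] yaw -33.3 w 80.3 tilt [-0.006 -0.021]
[-0.25338954 -0.05264496 -0.10253727]
```

Request:
play_rows:
  plan:
    - [-0.19,-0.17,-0.09,0]
    - [-0.19,-0.17,-0.1,0]
    - [-0.19,-0.16,-0.12,0]
    - [-0.18,-0.15,-0.13,0]
    - [-0.18,-0.15,-0.14,0]
    - [-0.18,-0.14,-0.15,0]
    - [-0.17,-0.13,-0.16,0]
    - [-0.17,-0.13,-0.17,0]

```text
time: 11.63
tcp_pos: [0.5301, 0.0304, 0.2653]
eef_rot: [[0.532, 0.847, 0.003], [0.847, -0.532, -0.022], [-0.017, 0.015, -1.0]]
ft_force: [0.3, -4.4, -0.6]
width: 0.935
```

```bash
python3 -c "
from h import *
st(); print(robot.observe()['wrist_torque'])"
```

```text
t 11.63 a,b,z mm [-153.1    9.   265.3] F ex,ey,z [-3.5 -2.7 -0.6] yaw -32.1 w 79.8 tilt [ 0.003 -0.022]
[-0.58250907  0.03110893 -0.15794815]
```

Request:
play_rows:
  plan:
    - [-0.06,-0.14,-0.15,-0.1]
    - [-0.06,-0.13,-0.16,-0.1]
    - [-0.055,-0.13,-0.165,-0.1]
    - [-0.05,-0.12,-0.17,0]
    - [-0.05,-0.11,-0.175,0]
    - [-0.045,-0.11,-0.18,0]
    - [-0.04,-0.1,-0.185,0]
    - [-0.04,-0.1,-0.19,0]

```text
time: 12.3
tcp_pos: [0.5064, -0.0085, 0.2048]
eef_rot: [[0.547, 0.837, -0.008], [0.837, -0.547, -0.021], [-0.022, 0.005, -1.0]]
ft_force: [-2.5, -2.3, -2.6]
width: 0.936
```

```bash
python3 -c "
from h import *
st(); print(robot.observe()['wrist_torque']); look('s7',x=150,y=80,w=200,h=150,f=4)"
```

```text
t 12.3 a,b,z mm [-198.6    7.4  204.8] F ex,ey,z [-3.3  0.8 -2.6] yaw -33.2 w 80.0 tilt [-0.008 -0.021]
[-0.28308973  0.47871186 -0.17340366]
```

View pics/s7.png

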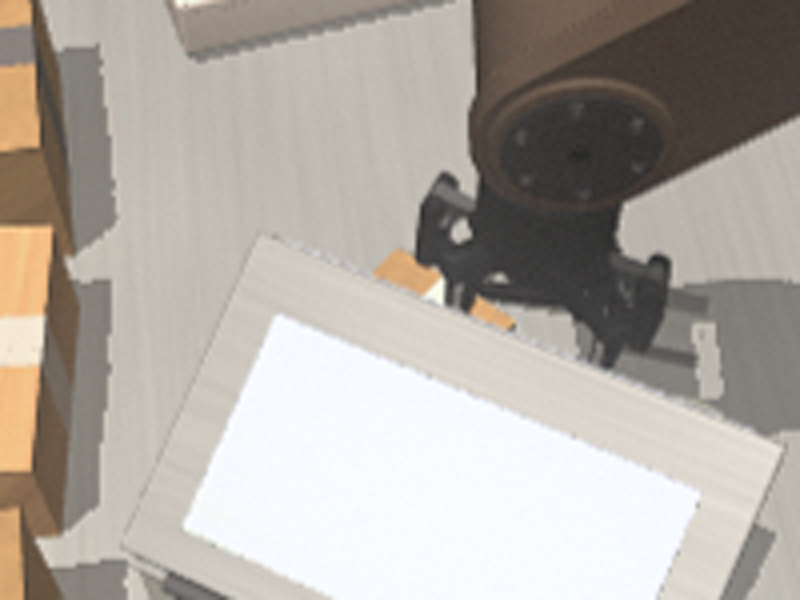

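Request:
play_rows:
  plan:
    - [-0.035,-0.05,-0.13,0]
    - [-0.03,-0.045,-0.135,0]
    - [-0.03,-0.045,-0.14,0]
    - [-0.025,-0.04,-0.14,0]
    - [-0.025,-0.04,-0.14,0]

```text
time: 12.77
tcp_pos: [0.4991, -0.0193, 0.1722]
eef_rot: [[0.548, 0.837, -0.012], [0.836, -0.548, -0.021], [-0.024, 0.001, -1.0]]
ft_force: [-2.5, -2.8, -2.7]
width: 0.94
```

```bash
cat >> h.py <<'E'
from scipy.optimize import least_squares
def ang(px,n="side"):
    # top front-lip corners px list [(b=-.1675),(b=+.1675)]
    def r(v):
        th=v[0]; d=-np.cos(th)*ex+np.array([0,0,np.sin(th)]);m=np.cos(th)*np.array([0,0,1])+np.sin(th)*ex
        return np.concatenate([proj(n,H+.212*d+.016*m+ey*w)-p for w,p in zip((-.1675,.1675),px)])
    f=least_squares(r,[.4]); return f.x,f.fun
E
python3 -c "
from h import *
st(); print(ang([(217,138.75),(345.75,191.75)]))"
```

```text
t 12.77 a,b,z mm [-211.7    7.5  172.2] F ex,ey,z [-3.7  0.6 -2.7] yaw -33.2 w 80.2 tilt [-0.012 -0.021]
(array([0.29327475]), array([ 0.80979521,  0.15317125, -0.28224746, -1.34761122]))
```

```bash
python3 -c "
from h import *
for th in (.2,.3,.4,.5):
  d=-np.cos(th)*ex+np.array([0,0,np.sin(th)]);m=np.cos(th)*np.array([0,0,1])+np.sin(th)*ex
  print(th,[proj('side',H+.212*d+.016*m+ey*w).round(1) for w in (-.1675,.1675)],[proj('side',H+.212*d+ey*w).round(1) for w in (-.1675,.1675)])
st(); look('s8',x=150,y=80,w=200,h=150,f=4,al=1.2)
look('t8','top',x=110,y=60,w=220,h=170,f=3.5,al=1.3)"
```

```text
0.2 [array([219.5, 141.7]), array([344.5, 192.3])] [array([220.5, 144.6]), array([343.5, 194.6])]
0.3 [array([217.7, 138.7]), array([345.5, 190.3])] [array([219. , 141.2]), array([344.7, 192. ])]
0.4 [array([215.4, 136.3]), array([346.2, 189. ])] [array([217. , 138.3]), array([345.6, 190.1])]
0.5 [array([212.6, 134.6]), array([346.6, 188.5])] [array([214.6, 136.1]), array([346.2, 189. ])]
t 12.77 a,b,z mm [-211.7    7.5  172.2] F ex,ey,z [-3.7  0.6 -2.7] yaw -33.2 w 80.2 tilt [-0.012 -0.021]
```

View pics/s8.png

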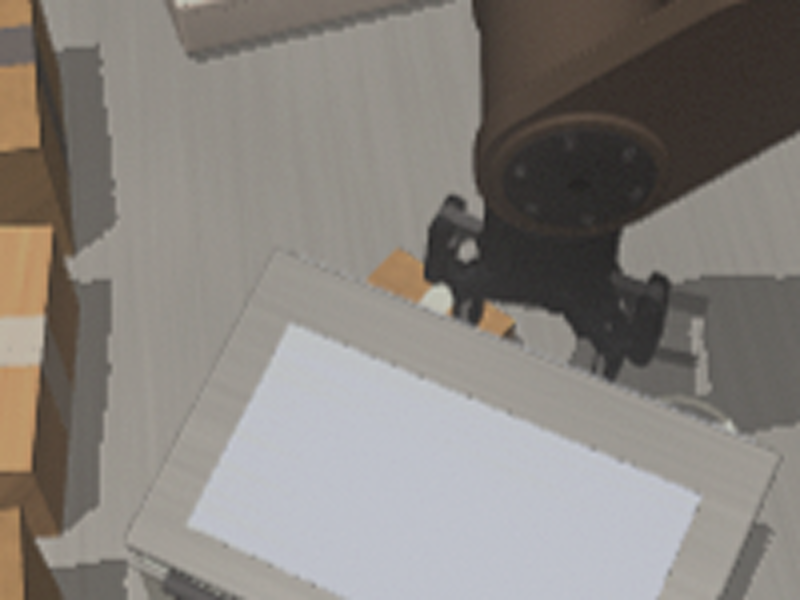

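View pics/t8.png

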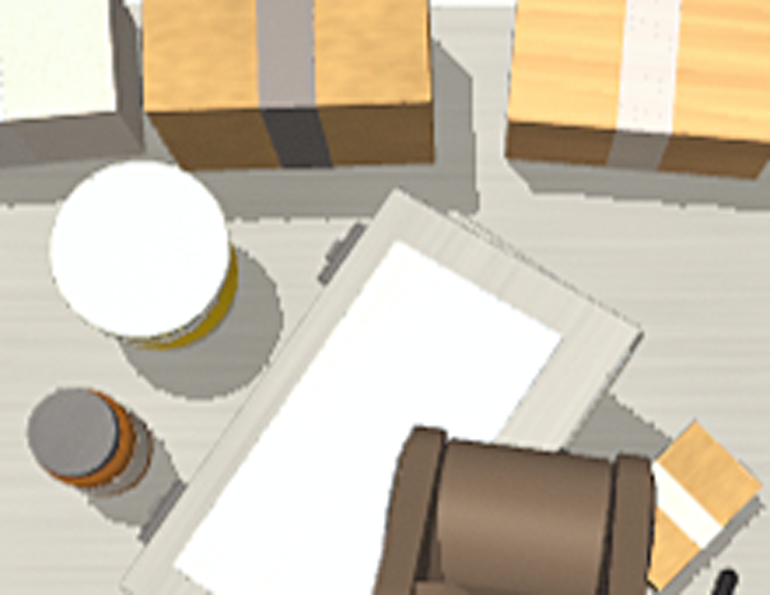

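```bash
python3 -c "
from h import *
for th in (.1,.15,.2,.25,.3,.35,.4):
  d=-np.cos(th)*ex+np.array([0,0,np.sin(th)]);m=np.cos(th)*np.array([0,0,1])+np.sin(th)*ex
  print(th,[proj('top',H+.212*d+.016*m*k+ey*-.1675).round(1) for k in (0,1)],proj('top',H+.016*m+ey*-.1675).round(1),proj('side',H+.212*d+.016*m+ey*-.1675).round(1),proj('side',H+.016*m+ey*-.1675).round(1))
look('t9','top',x=210,y=100,w=100,h=75,f=8,al=1.3)
look('s9','side',x=170,y=130,w=100,h=75,f=8,al=1.3)
"
```

```text
0.1 [array([295.9, 160.7]), array([296.1, 159.1])] [222.8 113.5] [221.  145.3] [179.4 214.1]
0.15 [array([296. , 159.6]), array([295.9, 157.8])] [222.5 113.4] [220.3 143.5] [179.3 214.4]
0.2 [array([295.8, 158.4]), array([295.4, 156.4])] [222.3 113.2] [219.5 141.7] [179.1 214.7]
0.25 [array([295.5, 157. ]), array([294.8, 154.9])] [222.  113.1] [218.7 140.2] [179. 215.]
0.3 [array([294.9, 155.5]), array([293.9, 153.2])] [221.7 112.9] [217.7 138.7] [178.8 215.3]
0.35 [array([294.2, 153.9]), array([292.9, 151.3])] [221.5 112.8] [216.6 137.4] [178.6 215.6]
0.4 [array([293.2, 152.2]), array([291.6, 149.4])] [221.2 112.6] [215.4 136.3] [178.5 215.9]
```

View pics/t9.png

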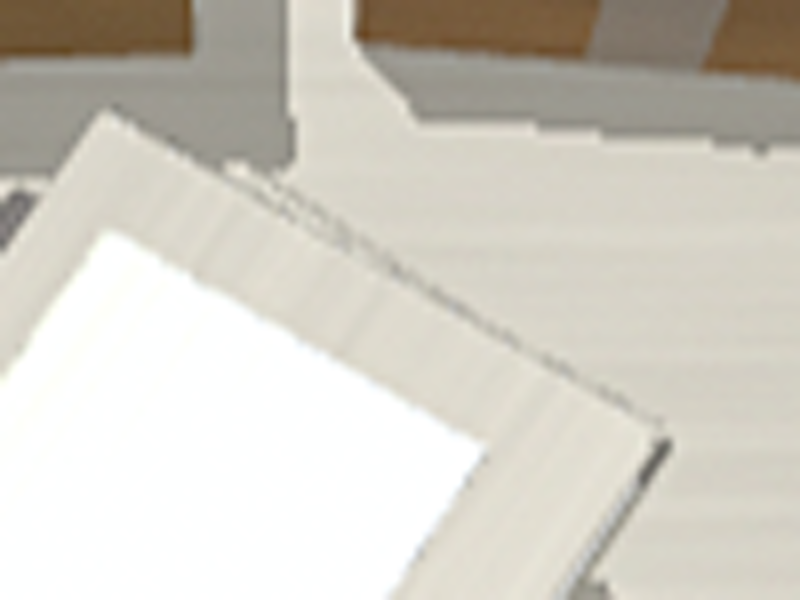

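View pics/s9.png

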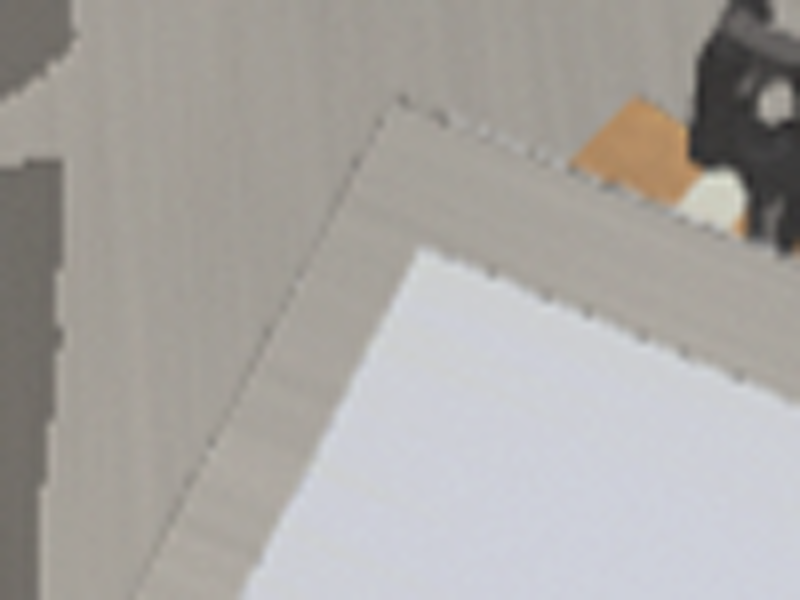

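Request:
play_rows:
  plan:
    - [-0.012,-0.018,-0.1,0]
    - [-0.01,-0.016,-0.1,0]
    - [-0.009,-0.014,-0.1,0]
    - [-0.008,-0.012,-0.1,0]

```text
time: 13.3
tcp_pos: [0.4964, -0.0227, 0.1548]
eef_rot: [[0.548, 0.837, -0.014], [0.836, -0.548, -0.022], [-0.026, -0.0, -1.0]]
ft_force: [-3.5, -5.6, -3.8]
width: 0.934
```

```bash
python3 -c "
from h import *
st(); print(robot.observe()['wrist_torque'])"
```

```text
t 13.3 a,b,z mm [-215.9    7.9  154.8] F ex,ey,z [-6.6 -0.1 -3.8] yaw -33.2 w 79.8 tilt [-0.014 -0.022]
[-0.80209877  0.66639996 -0.24670804]
```

Request:
play_rows:
  plan:
    - [-0.005,-0.008,-0.08,0]
    - [-0.005,-0.008,-0.08,0]
    - [-0.004,-0.006,-0.08,0]
    - [-0.003,-0.005,-0.08,0]

```text
time: 13.63
tcp_pos: [0.4951, -0.0247, 0.1396]
eef_rot: [[0.548, 0.836, -0.016], [0.836, -0.548, -0.022], [-0.027, -0.001, -1.0]]
ft_force: [-3.0, -4.0, -4.6]
width: 0.938
```

```bash
python3 -c "
from h import *
st(); print(robot.observe()['wrist_torque'])"
```

```text
t 13.63 a,b,z mm [-218.4    7.9  139.6] F ex,ey,z [-5.   0.3 -4.6] yaw -33.3 w 80.1 tilt [-0.016 -0.022]
[-0.69179212  0.64215641 -0.22300044]
```

Request:
play_rows:
  plan:
    - [0.003,0.005,-0.06,0]
    - [0.003,0.005,-0.06,0]
    - [0.003,0.005,-0.06,0]

```text
time: 13.88
tcp_pos: [0.4948, -0.0254, 0.1316]
eef_rot: [[0.549, 0.836, -0.017], [0.835, -0.549, -0.023], [-0.029, -0.001, -1.0]]
ft_force: [-8.1, -6.9, 2.3]
width: 0.938
```

```bash
python3 -c "
from h import *
st(); print(robot.observe()['wrist_torque'])"
```

```text
t 13.88 a,b,z mm [-219.1    7.8  131.6] F ex,ey,z [-10.2   3.    2.3] yaw -33.3 w 80.1 tilt [-0.017 -0.023]
[-1.12188153  0.96462423 -0.38133287]
```

```bash
python3 -c "
from h import *
look('t10','top',x=210,y=100,w=100,h=75,f=8,al=1.3)
look('s10','side',x=170,y=130,w=100,h=75,f=8,al=1.3)
st()
"
```

```text
t 13.98 a,b,z mm [-219.1    7.9  131.3] F ex,ey,z [-9.8  0.8  0.3] yaw -33.3 w 79.8 tilt [-0.017 -0.023]
```

View pics/t10.png

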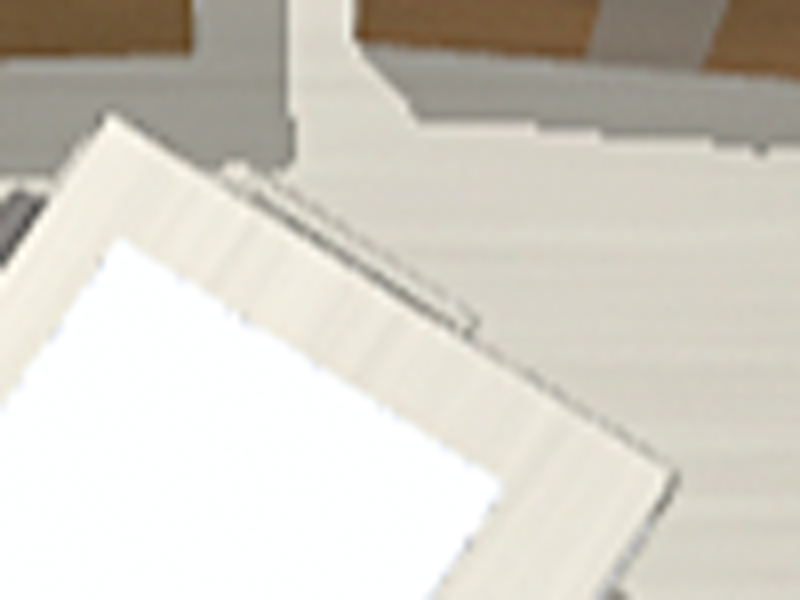

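View pics/s10.png

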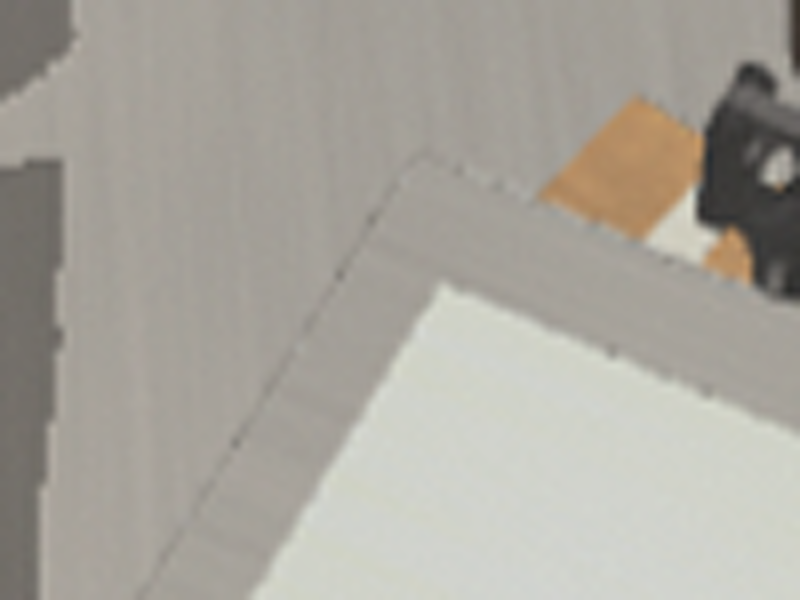

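Request:
play_rows:
  plan:
    - [-0.02,-0.03,0,0]
    - [-0.04,-0.06,0,0]
    - [-0.1,-0.15,0,0]
    - [-0.15,-0.22,0,0]
    - [0,0,0,0]

```text
time: 14.4
tcp_pos: [0.4835, -0.045, 0.1315]
eef_rot: [[0.547, 0.837, -0.011], [0.836, -0.548, -0.023], [-0.026, 0.004, -1.0]]
ft_force: [1.1, -0.3, 0.3]
width: 0.937
```

```bash
python3 -c "
from h import *
look('t11','top',x=210,y=100,w=100,h=75,f=8,al=1.3)
look('s11','side',x=170,y=130,w=100,h=75,f=8,al=1.3)
st()
"
```

```text
t 14.5 a,b,z mm [-240.7    6.1  131.7] F ex,ey,z [ 0.1 -0.5 -0.3] yaw -33.2 w 79.9 tilt [-0.01  -0.023]
```

View pics/s11.png

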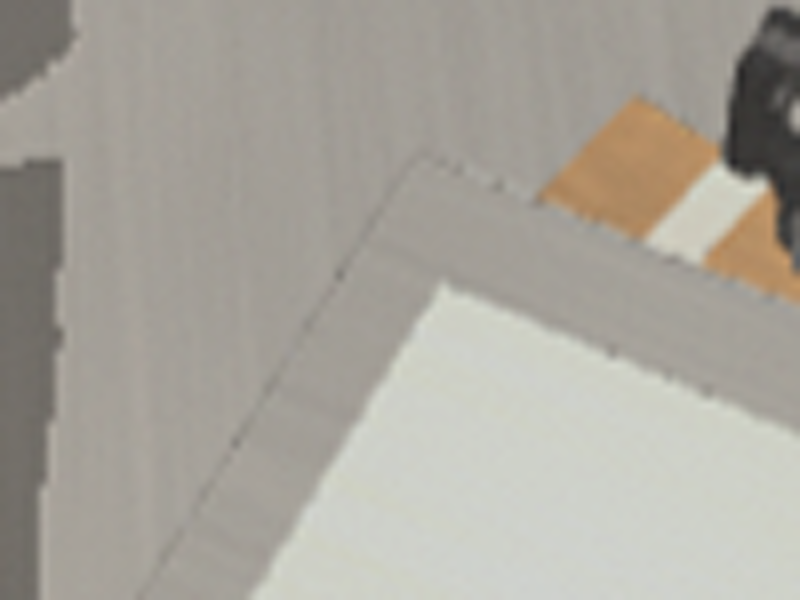

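Request:
play_rows:
  plan:
    - [0,0,0.9,0]
    - [0,0,0.8,0]
    - [0,0,0,0]
    - [0.25,0.28,0,0]
    - [0.25,0.28,0,0]
    - [0.25,0.28,0,0]
    - [0,0,0,0]
    - [0,0,0,0]
  gripper: 0

```text
time: 15.17
tcp_pos: [0.5162, -0.0084, 0.2012]
eef_rot: [[0.549, 0.836, -0.01], [0.835, -0.549, -0.023], [-0.024, 0.004, -1.0]]
ft_force: [0.5, 0.5, 0.6]
width: 0.002
```

```bash
python3 -c "
from h import *
st()"
```

```text
t 15.17 a,b,z mm [-193.1   -0.8  201.2] F ex,ey,z [ 0.7 -0.2  0.6] yaw -33.3 w 0.2 tilt [-0.01  -0.023]
```

Request:
play_rows:
  plan:
    - [0,0,-0.3,0]
    - [0,0,-0.15,0]
    - [0,0,0,0]

```text
time: 15.42
tcp_pos: [0.5156, -0.0081, 0.1813]
eef_rot: [[0.548, 0.836, -0.012], [0.836, -0.548, -0.022], [-0.025, 0.002, -1.0]]
ft_force: [-0.4, -0.6, -0.4]
width: -0.003
```

```bash
python3 -c "
from h import *
st()"
```

```text
t 15.42 a,b,z mm [-1.932e+02 -1.000e-01  1.813e+02] F ex,ey,z [-0.7 -0.  -0.4] yaw -33.2 w -0.3 tilt [-0.012 -0.022]
```

Request:
play_rows:
  plan:
    - [0,0,-0.04,0]
    - [0,0,-0.04,0]
    - [0,0,-0.03,0]
    - [0,0,-0.02,0]

```text
time: 15.75
tcp_pos: [0.5152, -0.0088, 0.1757]
eef_rot: [[0.548, 0.836, -0.013], [0.836, -0.549, -0.022], [-0.026, 0.001, -1.0]]
ft_force: [-0.7, -0.0, 0.4]
width: -0.002
```

Request:
play_rows:
  plan:
    - [0,0,-0.02,0]
    - [0,0,-0.02,0]
    - [0,0,-0.02,0]
    - [0,0,-0.02,0]

```text
time: 16.08
tcp_pos: [0.5153, -0.009, 0.1728]
eef_rot: [[0.549, 0.836, -0.012], [0.836, -0.549, -0.023], [-0.025, 0.003, -1.0]]
ft_force: [0.0, -0.5, -0.9]
width: 0.003
```

Request:
play_rows:
  plan:
    - [0,0,-0.02,0]
    - [0,0,-0.02,0]
    - [0,0,-0.02,0]

```text
time: 16.33
tcp_pos: [0.5154, -0.009, 0.1703]
eef_rot: [[0.549, 0.836, -0.011], [0.836, -0.549, -0.023], [-0.025, 0.003, -1.0]]
ft_force: [-0.5, -0.4, -0.2]
width: 0.003
```

Request:
play_rows:
  plan:
    - [0,0,-0.02,0]
    - [0,0,-0.02,0]

```text
time: 16.5
tcp_pos: [0.5154, -0.009, 0.1686]
eef_rot: [[0.549, 0.836, -0.011], [0.836, -0.549, -0.023], [-0.025, 0.003, -1.0]]
ft_force: [-0.3, -0.6, -0.2]
width: -0.0
```

Request:
play_rows:
  plan:
    - [0,0,-0.02,0]
    - [0,0,-0.02,0]

```text
time: 16.67
tcp_pos: [0.5154, -0.0089, 0.1667]
eef_rot: [[0.549, 0.836, -0.012], [0.836, -0.549, -0.023], [-0.025, 0.003, -1.0]]
ft_force: [0.0, -0.0, 0.3]
width: 0.003
```

Request:
play_rows:
  plan:
    - [0,0,-0.02,0]
    - [0,0,-0.02,0]

```text
time: 16.83
tcp_pos: [0.5154, -0.0089, 0.165]
eef_rot: [[0.549, 0.836, -0.012], [0.836, -0.549, -0.023], [-0.025, 0.003, -1.0]]
ft_force: [0.4, -0.3, -0.9]
width: 0.005
```

Request:
play_rows:
  plan:
    - [0,0,-0.02,0]
    - [0,0,-0.02,0]

```text
time: 17.0
tcp_pos: [0.5154, -0.0089, 0.1632]
eef_rot: [[0.549, 0.836, -0.012], [0.836, -0.549, -0.023], [-0.025, 0.003, -1.0]]
ft_force: [0.7, -0.4, -0.1]
width: -0.002
```

Request:
play_rows:
  plan:
    - [0,0,-0.02,0]
    - [0,0,-0.02,0]

```text
time: 17.17
tcp_pos: [0.5154, -0.009, 0.1614]
eef_rot: [[0.549, 0.836, -0.012], [0.836, -0.549, -0.023], [-0.025, 0.003, -1.0]]
ft_force: [-0.6, -0.6, 0.5]
width: 0.002
```

Request:
play_rows:
  plan:
    - [0,0,-0.02,0]
    - [0,0,-0.02,0]

```text
time: 17.33
tcp_pos: [0.5154, -0.009, 0.1597]
eef_rot: [[0.549, 0.836, -0.012], [0.836, -0.549, -0.023], [-0.025, 0.003, -1.0]]
ft_force: [0.6, -0.2, -0.6]
width: 0.005
```

Request:
play_rows:
  plan:
    - [0,0,-0.02,0]
    - [0,0,-0.02,0]

```text
time: 17.5
tcp_pos: [0.5155, -0.009, 0.1592]
eef_rot: [[0.549, 0.836, -0.011], [0.836, -0.549, -0.023], [-0.025, 0.004, -1.0]]
ft_force: [-5.2, 0.9, 16.8]
width: 0.001
```

Request:
play_rows:
  plan:
    - [0,0,-0.01,0]

```text
time: 17.58
tcp_pos: [0.5154, -0.009, 0.1594]
eef_rot: [[0.549, 0.836, -0.011], [0.836, -0.549, -0.023], [-0.025, 0.004, -1.0]]
ft_force: [-2.8, 0.3, 5.1]
width: 0.002
```

```bash
python3 -c "
from h import *
look('t12','top',x=210,y=100,w=100,h=75,f=8,al=1.3)
look('s12','side',x=170,y=130,w=100,h=75,f=8,al=1.3)
st()
"
```

```text
t 17.68 a,b,z mm [-194.    -0.4  159.3] F ex,ey,z [-0.7  2.4  9.1] yaw -33.3 w -0.2 tilt [-0.01  -0.023]
```

View pics/s12.png

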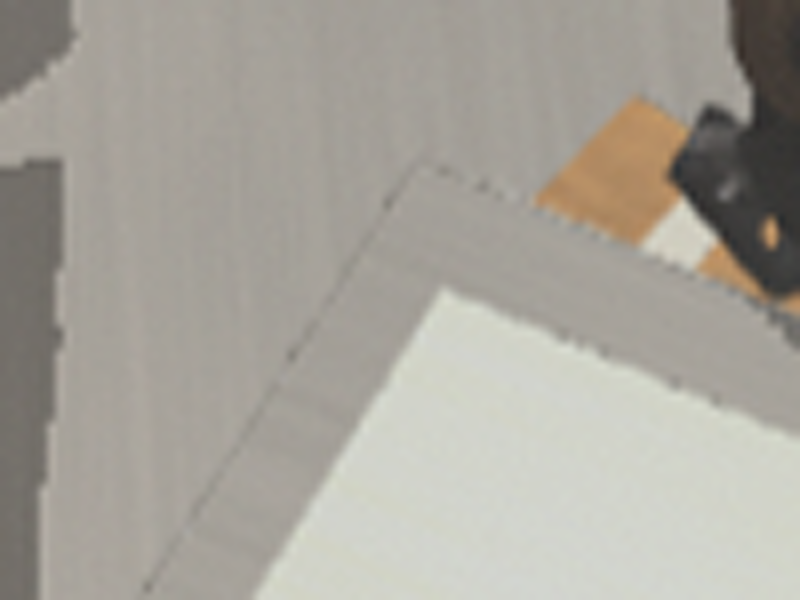

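```bash
python3 -c "
import cv2,numpy as np
for n,(x0,y0,x1,y1) in {'s':(330,120,520,400),'t':(400,380,720,560)}.items():
  g=lambda k:cv2.cvtColor(cv2.imread(f'pics/{n}{k}.png'),cv2.COLOR_BGR2GRAY).astype(np.float32)
  ref=g(11)
  for k in (9,10,12):
    p=cv2.matchTemplate(g(k),ref[y0:y1,x0:x1],cv2.TM_CCOEFF_NORMED); l=cv2.minMaxLoc(p); print(n,k,np.array(l[3])-[x0,y0],round(l[1],3))
"; python3 -c "
from h import *
for th in (.03,.06,.09,.12,.31):
  d=-np.cos(th)*ex+np.array([0,0,np.sin(th)]);m=np.cos(th)*np.array([0,0,1])+np.sin(th)*ex
  print(th,[proj(c,H+.212*d+.016*m+ey*-.1675).round(2) for c in('top','side')])"
```

```text
s 9 [-17 -35] 0.969
s 10 [0 0] 0.998
s 12 [1 6] 0.993
t 9 [-14 -35] 0.885
t 10 [0 0] 0.989
t 12 [-1  3] 0.97
0.03 [array([296.15, 160.71]), array([221.71, 148.17])]
0.06 [array([296.18, 160.06]), array([221.41, 146.93])]
0.09 [array([296.15, 159.37]), array([221.08, 145.73])]
0.12 [array([296.05, 158.63]), array([220.71, 144.58])]
0.31 [array([293.74, 152.81]), array([217.46, 138.45])]
```

View pics/t12.png

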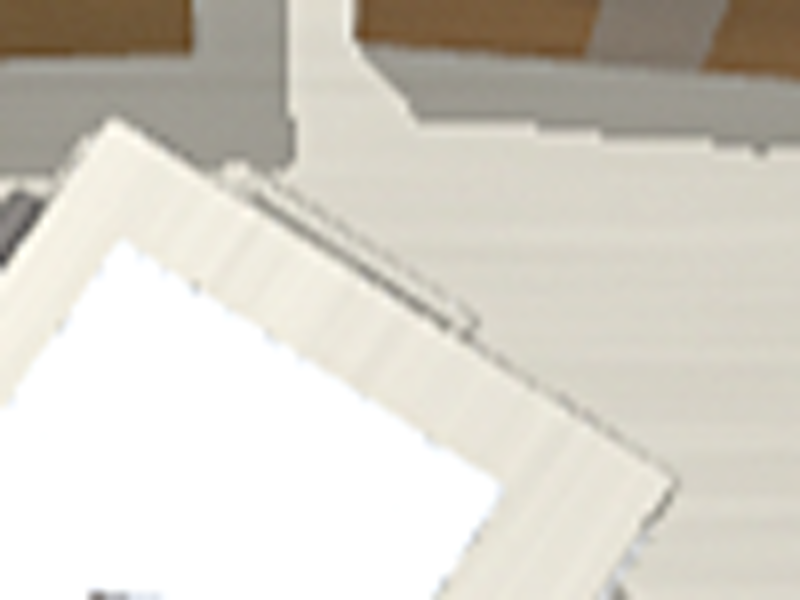

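View pics/t11.png

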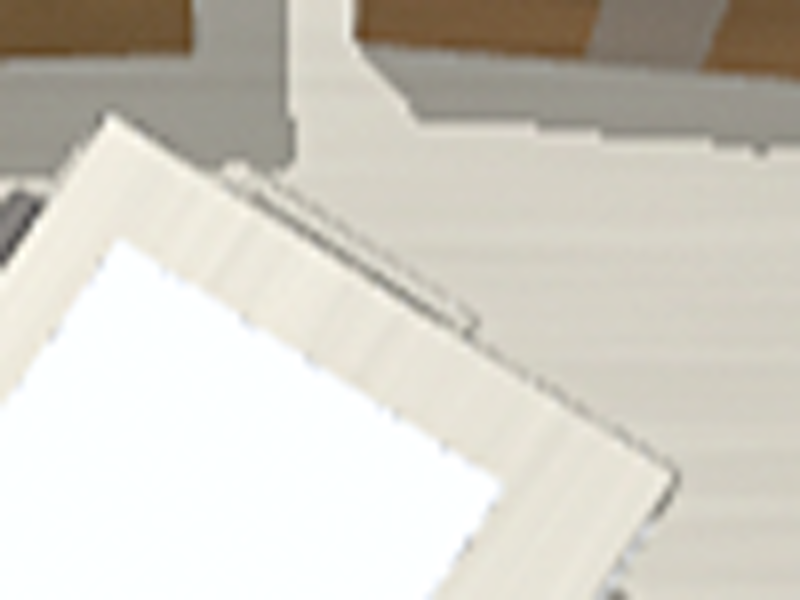

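Request:
play_rows:
  plan:
    - [0,0,0.1,0]
    - [0,0,0.4,0]
    - [0,0,0.9,0]
    - [0,0,0.9,0]
    - [0,0,0,0]
    - [0,0,0,0]

```text
time: 18.18
tcp_pos: [0.5144, -0.0088, 0.2551]
eef_rot: [[0.549, 0.836, -0.013], [0.836, -0.549, -0.023], [-0.026, 0.002, -1.0]]
ft_force: [0.2, 0.7, -0.5]
width: 0.003
```

```bash
python3 -c "
from h import *
look('t13','top',x=210,y=100,w=100,h=75,f=8,al=1.3)
look('s13','side',x=170,y=130,w=100,h=75,f=8,al=1.3)
st()
for n,(x0,y0,x1,y1) in {'s':(330,120,520,400),'t':(400,380,720,560)}.items():
  g=lambda k:cv2.cvtColor(cv2.imread(f'pics/{n}{k}.png'),cv2.COLOR_BGR2GRAY).astype(np.float32)
  ref=g(11)
  for k in (10,12,13):
    p=cv2.matchTemplate(g(k),ref[y0:y1,x0:x1],cv2.TM_CCOEFF_NORMED); l=cv2.minMaxLoc(p); print(n,k,np.array(l[3])-[x0,y0],round(l[1],3))
"
```

```text
t 18.28 a,b,z mm [-194.4    0.5  254.2] F ex,ey,z [-0.3 -0.1  0.4] yaw -33.3 w 0.2 tilt [-0.014 -0.022]
s 10 [0 0] 0.998
s 12 [1 6] 0.993
s 13 [1 6] 0.992
t 10 [0 0] 0.989
t 12 [-1  3] 0.97
t 13 [0 3] 0.97
```

Request:
play_rows:
  plan:
    - [0,0,-0.9,0]
    - [0,0,-0.8,0]
    - [0,0,-0.3,0]
    - [0,0,-0.1,0]
    - [0,0,0,0]

```text
time: 18.7
tcp_pos: [0.5127, -0.0086, 0.1636]
eef_rot: [[0.548, 0.836, -0.018], [0.836, -0.549, -0.022], [-0.028, -0.003, -1.0]]
ft_force: [0.1, 0.5, 0.5]
width: 0.003
```

Request:
play_rows:
  plan:
    - [0,0,-0.02,0]
    - [0,0,-0.02,0]
    - [0,0,-0.02,0]

```text
time: 18.95
tcp_pos: [0.5129, -0.0086, 0.1614]
eef_rot: [[0.548, 0.836, -0.018], [0.836, -0.549, -0.022], [-0.028, -0.003, -1.0]]
ft_force: [0.3, 0.3, -0.6]
width: 0.001
```

Request:
play_rows:
  plan:
    - [0,0,-0.01,0]
    - [0,0,-0.01,0]

```text
time: 19.12
tcp_pos: [0.5135, -0.0087, 0.1616]
eef_rot: [[0.548, 0.836, -0.016], [0.836, -0.549, -0.022], [-0.027, -0.001, -1.0]]
ft_force: [-0.2, -0.3, -0.2]
width: 0.004
```

Request:
play_rows:
  plan:
    - [0,0,-0.01,0]

```text
time: 19.2
tcp_pos: [0.5136, -0.0087, 0.1617]
eef_rot: [[0.548, 0.836, -0.015], [0.836, -0.549, -0.022], [-0.027, -0.001, -1.0]]
ft_force: [0.0, 0.3, 0.0]
width: -0.002
```

Request:
play_rows:
  plan:
    - [0,0,-0.01,0]

```text
time: 19.28
tcp_pos: [0.5138, -0.0087, 0.1616]
eef_rot: [[0.549, 0.836, -0.014], [0.836, -0.549, -0.022], [-0.027, 0.0, -1.0]]
ft_force: [0.6, 0.5, 0.2]
width: 0.005
```

Request:
play_rows:
  plan:
    - [0,0,-0.02,0]
    - [0,0,-0.02,0]

```text
time: 19.45
tcp_pos: [0.5139, -0.0087, 0.1604]
eef_rot: [[0.548, 0.836, -0.013], [0.836, -0.549, -0.022], [-0.026, 0.001, -1.0]]
ft_force: [-0.4, -0.5, -0.1]
width: -0.005
```

Request:
play_rows:
  plan:
    - [0,0,-0.02,0]

```text
time: 19.53
tcp_pos: [0.5139, -0.0087, 0.1596]
eef_rot: [[0.549, 0.836, -0.013], [0.836, -0.549, -0.022], [-0.026, 0.001, -1.0]]
ft_force: [0.0, -0.3, 0.2]
width: 0.001
```

Request:
play_rows:
  plan:
    - [0,0,-0.02,0]

```text
time: 19.62
tcp_pos: [0.514, -0.0088, 0.1592]
eef_rot: [[0.549, 0.836, -0.013], [0.836, -0.549, -0.023], [-0.026, 0.002, -1.0]]
ft_force: [-5.3, 0.1, 17.7]
width: 0.001
```

Request:
play_rows:
  plan:
    - [0,0,-0.02,0]

```text
time: 19.7
tcp_pos: [0.514, -0.0088, 0.1592]
eef_rot: [[0.548, 0.836, -0.013], [0.836, -0.549, -0.023], [-0.026, 0.002, -1.0]]
ft_force: [-5.6, 1.2, 17.5]
width: 0.001
```

Request:
play_rows:
  plan:
    - [0,0,0.1,0]
    - [0,0,0.5,0]
    - [0,0,0.9,0]
    - [0,0,0.9,0]
    - [-0.2,-0.6,0.6,0]
    - [-0.2,-0.6,0.6,0]
    - [0,0,0,0]
    - [0,0,0,0]

```text
time: 20.37
tcp_pos: [0.4958, -0.0577, 0.3096]
eef_rot: [[0.547, 0.837, -0.015], [0.837, -0.547, -0.023], [-0.028, 0.0, -1.0]]
ft_force: [-0.1, 0.0, -1.0]
width: -0.0
```

```bash
python3 -c "
from h import *
look('t14','top',x=210,y=100,w=100,h=75,f=8,al=1.3)
look('s14','side',x=170,y=130,w=100,h=75,f=8,al=1.3)
cv2.imwrite('pics/full.png',robot.capture('side')[:,:,::-1])
st()
for n,(x0,y0,x1,y1) in {'s':(330,120,520,400),'t':(400,380,720,560)}.items():
  g=lambda k:cv2.cvtColor(cv2.imread(f'pics/{n}{k}.png'),cv2.COLOR_BGR2GRAY).astype(np.float32)
  ref=g(11)
  for k in (12,14):
    p=cv2.matchTemplate(g(k),ref[y0:y1,x0:x1],cv2.TM_CCOEFF_NORMED); l=cv2.minMaxLoc(p); print(n,k,np.array(l[3])-[x0,y0],round(l[1],3))
"
```

```text
t 20.52 a,b,z mm [-244.8  -10.4  308.1] F ex,ey,z [ 0.4 -0.3  0.6] yaw -33.1 w -0.2 tilt [-0.018 -0.023]
s 12 [1 6] 0.993
s 14 [1 5] 0.992
t 12 [-1  3] 0.97
t 14 [ 3 -2] 0.895
```

View pics/full.png

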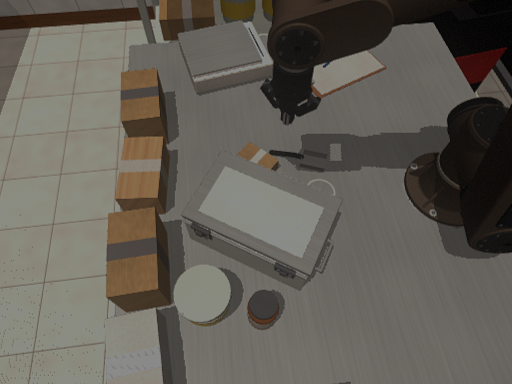

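View pics/t14.png

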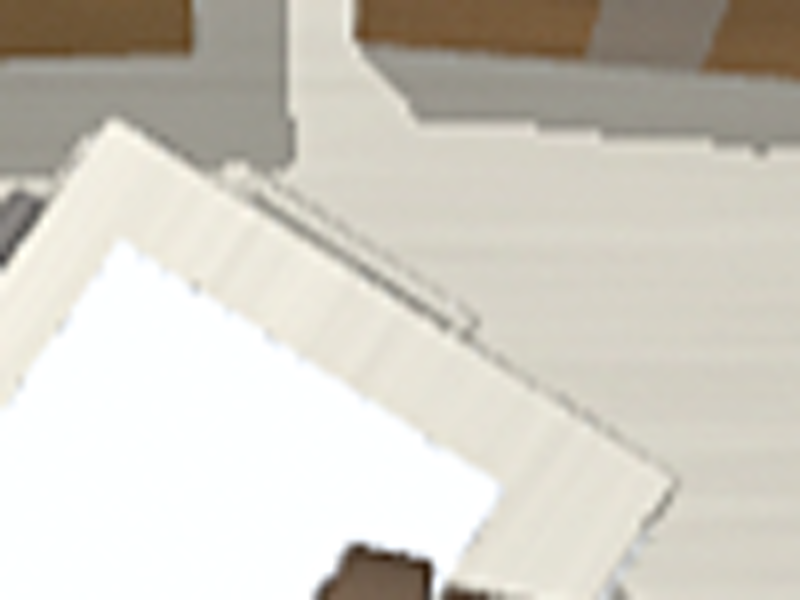

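Request:
play_rows:
  plan:
    - [0.45,0.8,0,0]
    - [0.45,0.8,0,0]
    - [0.45,0.8,-0.5,0]
    - [0.45,0.8,-0.8,0]
    - [0,0,-0.8,0]
    - [0,0,-0.6,0]
    - [0,0,-0.3,0]
    - [0,0,0,0]

```text
time: 21.18
tcp_pos: [0.5645, 0.0771, 0.1795]
eef_rot: [[0.542, 0.84, -0.029], [0.84, -0.543, -0.022], [-0.035, -0.012, -0.999]]
ft_force: [-0.8, -1.3, 0.1]
width: 0.001
```

```bash
python3 -c "
from h import *
st()"
```

```text
t 21.18 a,b,z mm [-95.1   6.  179.5] F ex,ey,z [-1.5 -0.   0.1] yaw -32.9 w 0.1 tilt [-0.029 -0.022]
```

Request:
play_rows:
  plan:
    - [0,0,-0.1,0]
    - [0,0,-0.1,0]
    - [0,0,-0.1,0]
    - [0,0,-0.04,0]
    - [0,0,-0.02,0]

```text
time: 21.6
tcp_pos: [0.5645, 0.0782, 0.1637]
eef_rot: [[0.541, 0.84, -0.03], [0.84, -0.542, -0.022], [-0.035, -0.013, -0.999]]
ft_force: [0.0, 0.8, 0.8]
width: 0.005
```

Request:
play_rows:
  plan:
    - [0,0,-0.02,0]
    - [0,0,-0.02,0]

```text
time: 21.77
tcp_pos: [0.5649, 0.0779, 0.1631]
eef_rot: [[0.542, 0.84, -0.028], [0.84, -0.542, -0.022], [-0.034, -0.012, -0.999]]
ft_force: [-0.2, 0.0, 0.1]
width: 0.002
```

Request:
play_rows:
  plan:
    - [0,0,-0.03,0]
    - [0,0,-0.03,0]
    - [0,0,-0.03,0]

```text
time: 22.02
tcp_pos: [0.5653, 0.0776, 0.1603]
eef_rot: [[0.542, 0.84, -0.026], [0.84, -0.543, -0.022], [-0.033, -0.01, -0.999]]
ft_force: [0.6, -0.3, -0.1]
width: 0.004
```

Request:
play_rows:
  plan:
    - [0,0,-0.03,0]
    - [0,0,-0.03,0]
    - [0,0,-0.02,0]

```text
time: 22.27
tcp_pos: [0.5653, 0.0776, 0.1568]
eef_rot: [[0.542, 0.84, -0.026], [0.84, -0.543, -0.022], [-0.033, -0.01, -0.999]]
ft_force: [0.8, -0.7, 0.1]
width: 0.002
```

Request:
play_rows:
  plan:
    - [0,0,-0.02,0]

```text
time: 22.35
tcp_pos: [0.5654, 0.0776, 0.1559]
eef_rot: [[0.542, 0.84, -0.026], [0.84, -0.543, -0.022], [-0.033, -0.01, -0.999]]
ft_force: [0.1, 0.1, -0.6]
width: 0.0
```

Request:
play_rows:
  plan:
    - [0,0,-0.02,0]

```text
time: 22.43
tcp_pos: [0.5653, 0.0776, 0.155]
eef_rot: [[0.542, 0.84, -0.026], [0.84, -0.543, -0.022], [-0.033, -0.01, -0.999]]
ft_force: [-0.4, 0.1, -0.4]
width: -0.002
```

Request:
play_rows:
  plan:
    - [0,0,-0.015,0]

```text
time: 22.52
tcp_pos: [0.5653, 0.0776, 0.1543]
eef_rot: [[0.542, 0.84, -0.026], [0.84, -0.543, -0.022], [-0.033, -0.01, -0.999]]
ft_force: [-0.4, -0.7, 3.1]
width: -0.0
```

Request:
play_rows:
  plan:
    - [0,0,-0.02,0]

```text
time: 22.6
tcp_pos: [0.5654, 0.0776, 0.1541]
eef_rot: [[0.542, 0.84, -0.026], [0.84, -0.543, -0.022], [-0.033, -0.01, -0.999]]
ft_force: [-5.3, -0.8, 17.6]
width: 0.002
```

Request:
play_rows:
  plan:
    - [0,0,-0.02,0]

```text
time: 22.68
tcp_pos: [0.5654, 0.0776, 0.1542]
eef_rot: [[0.542, 0.84, -0.026], [0.84, -0.542, -0.023], [-0.033, -0.009, -0.999]]
ft_force: [-3.3, -0.6, 11.3]
width: -0.0
```

Request:
play_rows:
  plan:
    - [0,0,0.1,0]
    - [0,0,0.5,0]
    - [0,0,0.9,0]
    - [0,0,0.9,0]
    - [0,0,0.9,0]
    - [0,0,0,0]
    - [0,0,0,0]
    - [0,0,0,0]

```text
time: 23.35
tcp_pos: [0.5639, 0.0776, 0.2925]
eef_rot: [[0.542, 0.84, -0.027], [0.84, -0.542, -0.022], [-0.033, -0.01, -0.999]]
ft_force: [-0.3, 0.3, 0.1]
width: -0.001
```

```bash
python3 -c "
from h import *
st(); o=robot.observe(); print(abs(o['qvel']).max())
look('s15','side',x=170,y=130,w=100,h=75,f=8,al=1.3)
g=lambda k:cv2.cvtColor(cv2.imread(f'pics/s{k}.png'),cv2.COLOR_BGR2GRAY).astype(np.float32)
p=cv2.matchTemplate(g(15),g(12)[120:400,330:520],cv2.TM_CCOEFF_NORMED); l=cv2.minMaxLoc(p); print(np.array(l[3])-[330,120],l[1])
print(robot.job_done())"
```

```text
t 23.35 a,b,z mm [-95.    6.8 292.5] F ex,ey,z [0.1 0.4 0.1] yaw -32.8 w -0.0 tilt [-0.027 -0.022]
0.01719864129254573
[-4  1] 0.9746109843254089
the job is handed in; nothing more can be done
None
```

The lid is down and, by my checks, caught in its catch. The job was handed in at about 23 s, and it reports no verdict.

**What I did:** I drew the lid over between the open fingers and caught it on the front finger. Then I slid along to the lid's end, turned both fingers round to its front, and lowered it by the front edge until it rested on the roller. After that I pressed near the middle of the front edge with the fingers closed, and lifted the hand clear.

**Last checks:**
- **Lid angle:** touching the top at 194 mm and 94 mm from the hinge gave a slope of about 0.051 rad. The finger height at the front touch gave about 0.053. Both are under 0.06, but not by much.
- **Caught:** pressed with about 17.5 N at the front edge, it did not move. It stayed about 0.018 rad below where it had rested on the roller after I let go.
- **Clear of the lid:** the hand ended more than 10 cm above it, with the wrist force near zero.

**What failed or disagreed:**
- **Hard contact:** an early try at the middle of the lid hit something, most likely the striker, with about 81 N at the wrist (limit 120 N). I moved to one side to avoid it.
- **Snap not seen:** no force reading caught the moment it snapped; I inferred it from the checks above.
- **Camera angles:** during lowering these differed from the arm's own estimate by up to about 0.2 rad, so I judged the final angle by touch.
- **Last picture match:** it was off by half a pixel sideways, but the lid's height in it was unchanged.
- **Other goods:** I only checked by eye, in the last full side view, that they had not moved. The tins inside the shut bin could not be seen.

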